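# Stand up a tuning capacitor and press it flush into the antenna tuner

### The job

Fit the grey tuning capacitor into the empty bay of the antenna tuner. It lies on its side: first stand it upright on the open ledge, key up, and let go of it; then pick it up again, set it foot first into the bay and press it fully home, so that its face is flush with the tuner's top and the sprung plunger in the bay floor is pushed right down. Leave everything else on the ledge where it is.

Things in the scene. Friction and masses are not known exactly. Their poses are not given: they have to be found in the camera images.
- capacitor: Grey tuning capacitor, loose, about 200 g: block 40 (own x) x 36 (own y) x 50 (own z) mm, fine metal plates showing on four sides, a flat steel key on its face. Starts lying on its side, own z up, key level along own +x. Origin: centre of the underside as it lies; the block's middle is 25 mm along own z from it. Upright = own +x up: stands on its 36 x 50 foot, 40 mm tall, 62 with the key.
- cap_foot (a point): Centre of the capacitor's foot, the 36 x 50 mm end away from the key, own (-20, 0, 25) mm; axes as the capacitor's.
- cap_face (a point): Centre of the capacitor's face, the 36 x 50 mm end that carries the key, own (20, 0, 25) mm; axes as the capacitor's.
- key_end (a point): Centre of the key's free end, own (42, 0, 25) mm; axes as the capacitor's. The key is a flat-sided steel grip centred on the face: 22 mm long (own x 20 to 42), 12 thick (own y), 24 wide (own z).
- tuner: Antenna tuner: fixed aluminium chassis 110 (own x) x 190 (own y) x 46 mm high, a rectangular bay in the middle of its top. Two covers on top, grey (+y) and dark ribbed (-y), each 52 to 92 mm from the bay centre along y, 85 long in x, rise to 81 mm above the ledge. Connectors stick out 14 mm from its -x face. Origin: centre of its underside, own z up.
- bay_mouth (a point): Centre of the bay's mouth, level with the chassis top, 46 mm above the ledge; axes as the tuner's. The bay is 40 mm along tuner x, 56 along tuner y, 40 deep: the capacitor goes in foot down with its own y along tuner x and own z along tuner y (either way round), 2 mm loose on each side in x, 3 mm in y.
- bay_floor (a point): Centre of the bay's floor, 6 mm above the ledge; axes as the tuner's. On the bay's two y walls sprung copper shoes stand 5 mm in; their ramps run from 3 to 22 mm below the mouth. They catch the capacitor about 15 mm down, so under its own weight it stops about 25 mm proud; it takes a push of about 8 to 15 N to go home, and then stays.
- plunger (a joint): Travel of the sprung brass plunger (12 mm across) in the middle of the bay floor: 0 = up, standing 6 mm above the floor; 0.006 m = pushed right down, level with the floor. About 1.2 N fully down; the capacitor's weight holds it down once seated.
- screwdriver: brown wooden-handled screwdriver, 190 long, lying on the ledge (handle about 30 thick); origin under its middle. Bystander.
- clamp: steel C-clamp lying flat, frame 100 x 60 x 16; origin under the middle of its back bar. Bystander.
- insulator: white ceramic ribbed insulator, 48 across, 45 tall; origin under its centre. Bystander.
- tin: plain steel tin, 60 across, 65 tall; origin under its centre. Bystander.
- wrench: steel wrench, 160 long, lying on the ledge; origin under its middle. Bystander.
There are look-alikes about, which are no part of the job. What is shaped like the tuner but brown or red is not meant.

How it is judged (in metres and radians):
On the way:
1. the capacitor stands upright on the open ledge, key up, let go (angle between capacitor's own x axis and vertical below 0.1 rad and height (world z) of cap_foot below 0.005 m and horizontal distance between cap_foot and bay_mouth above 0.08 m and contact force between the fingers and capacitor below 0.1 N and linear speed of capacitor below 0.02 m/s), for 0.3 s.
At the end, for the whole second after the job is handed in: The capacitor sits in the bay, key up, upright within 0.06 rad and within 5 mm of the bay's centre, its face level with the chassis top (at most 1.8 mm proud, 3 mm below), the plunger pushed down at least 4.5 mm, at rest and let go (value of joint plunger above 0.0045 m and angle between capacitor's own x axis and vertical below 0.06 rad and z of cap_face in the frame of bay_mouth between -0.003 and 0.0018 m and horizontal distance between cap_face and bay_mouth below 0.005 m and contact force between the fingers and capacitor below 0.1 N and linear speed of capacitor below 0.02 m/s); the robot touches nothing.
It fails at once if another thing on the ledge is moved by more than 30 mm (distance of any of screwdriver, clamp, insulator, tin, wrench from where it was at the start of the episode above 0.03 m).
It also fails if it takes over 72 s, if anything falls off the work surface, if the arm or the gripper's body presses on something with over 40 N, if the wrist force passes 120 N, or if a joint passes its speed limit or range.

### The arm

A 7-joint arm with a two-finger parallel gripper is mounted at the origin on the work surface. World frame = base frame: x ahead of the robot, y to its left, z up, the work surface at z = 0. Lengths are in mm, angles in rad, forces in N, time in s.
With the tool pointing down it reaches from about 400 to 875 mm from the base axis. Payload 4.4 kg.
Tool frame: the origin (TCP) lies midway between the tips of the shut fingers; the grasp point (between the pads) lies 19 mm behind it (ctrl.grip_depth is the distance from the TCP to the grasp point, in mm); z points along the fingers, y is the direction in which the jaws open and shut (so a half turn about z gives the same grasp; the last joint's range is limited). The gripper opens to 85 mm and grips with 20 to 120 N. Pads are 22 mm wide; open, the fingers measure 114 mm over their backs; the gripper's body (76 mm by 85 mm) begins 54 mm behind the grasp point. The pads swing forward as they close: fully open they stand 13 mm farther back than shut.
Start: joints at [1.122, 0.628, 0.038, 1.517, -0.027, 0.996, -0.02], TCP at [242.816, -602.958, 231.313] pointing down, gripper open.
Joint ranges: [-3.06, 3.06], [-0.37, 2.12], [-1.25, 1.32], [0.18, 2.47], [-1.1, 4.24], [0.23, 1.98], [-2.94, 2.94]. Speed limits (rad/s): [2.57, 2.57, 3.14, 3.14, 3.14, 3.14, 3.14].

### API

Orientations are given as [roll, pitch, yaw] about the fixed x, y, z axes, in that order (R = Rz(yaw) Ry(pitch) Rx(roll)).
In Python, from cell import ctrl, get_image gives the robot as it stands.
- The arm moves only by the tool arm_command, never from a script. Its argument "plan" is a list of rows, each an object of numbers: "rx", "ry", "rz": the turn, a rotation vector about the tool's x, y, z in rad; "x", "y", "z": the shift along the tool's x, y, z in cm; "jaw": the finger opening in cm, from 0 to 8.54. In form: [{"rx": .., "ry": .., "rz": .., "x": .., "y": .., "z": .., "jaw": ..}, ...]. A call has 1 to 10 rows; each row is the pose to reach, as a shift and turn from the pose measured when the call began, along the tool's axes at that moment; what a row does not reach only later rows make up. A row lasts 1/12 s, in which the tool goes at most 41.7 mm and 7.16 degrees, less where a joint would pass 70% of its speed; a pose out of reach is approached as far as the arm can. A call with a gripper value outside its range is refused whole. The fingers move at their own pace and stop on an object; the grip force is fixed at half the most. Time passes only in rows, so rows that repeat a pose let the fingers close. It gives the time, the measured TCP pose, the force and the opening at its end, in the units of the state.
- ctrl.read_state(): the state, without advancing time (a new reading comes with each control period).
- get_image(name): name is "side" or "top" or "wrist"; returns a dict with "frame" (384x512x3 uint8, red, green, blue), "fovy" (degrees; the focal length in pixels is half the picture's height over the tangent of half this angle, whatever the lens; pixels are square), "cx", "cy" (the principal point, pixels), "D" ([k1, k2, p1, p2, k3] as OpenCV has them; the pictures are not rectified), "R" (3x3) and "t" (3): a world point X has camera coordinates R X + t. Camera axes: x right, y down, z forward; pixel columns grow to the right and rows downward; lengths in mm; the calibration is good to about 2 mm. A picture is of the moment at which its call begins. There is no depth.
- ctrl.finish_job(): hands the job in, once; it reports no verdict.
The state is a dict: "clock": time; "qpos": joint angles; "qd": joint speeds; "tau": joint torques, N m; "eef_pos": TCP position; "tool_rot": TCP orientation; "force": force on the tool from outside, world axes, zero at the start; "torque": the same for the moment, N m; "width": finger opening in mm.
Only numpy, scipy, OpenCV 4.12 (cv2) and the standard library are available. Lean on these libraries where they do the work, as an engineer would, in place of code of your own. Each camera call takes 0.05 s, during which the arm holds its last target.

## Working session

There is one attempt and no reset: what is moved stays moved. The work goes in short steps, Python scripts to look and compute and a tool call to move; the robot and the scene stay as the last step left them, time stands still between calls to the robot, and variables do not carry over. Pictures are saved under pics/ and viewed, and the job is handed in when it is done.

Besides the shell and the picture viewer there is one more tool, called after "Call:" in YAML: its name, and indented under it one key for each argument. arm_command: Moves the arm, as the interface text tells. Its arguments: {"type":"object","properties":{"plan":{"type":"array","items":{"type":"object","properties":{"rx":{"type":"number"},"ry":{"type":"number"},"rz":{"type":"number"},"x":{"type":"number"},"y":{"type":"number"},"z":{"type":"number"},"jaw":{"type":"number"}}}}},"required":["plan"]}

```bash
ls; mkdir -p pics; python3 - <<'E'
from cell import ctrl,get_image
import cv2
s=ctrl.read_state(); print(s)
for n in ["side","top","wrist"]:
    d=get_image(n); cv2.imwrite(f"pics/{n}0.png",d["frame"][:,:,::-1]); print(n,d["fovy"],d["cx"],d["cy"],d["D"],d["R"],d["t"])
E
```

```text
pics
{'clock': 0.0, 'qpos': array([ 1.12219148,  0.62935109,  0.03840841,  1.51836944, -0.02702843,
        0.99627275, -0.02002035]), 'qd': array([-0.00134481, -0.00094511, -0.00166861,  0.00178504,  0.00130499,
        0.00100406,  0.00248664]), 'tau': array([-1.02603785e-04, -5.63404620e+01,  1.22640755e+00, -1.93442631e+01,
        1.11259488e-02,  1.07491988e-02, -1.15334285e-05]), 'eef_pos': array([ 242.61238429, -602.35846727,  230.38477292]), 'tool_rot': array([-3.13970842e+00, -1.84762176e-05,  3.82796108e-01]), 'force': array([ 0.06038733, -0.67711018,  0.76463074]), 'torque': array([ 0.01498976, -0.0281424 ,  0.01515486]), 'width': 85.53480103935222}
side 44.39316589085869 258.1247025834188 186.6634381426237 [0.01094638 0.         0.         0.         0.        ] [[-0.85309023 -0.5217609   0.00161789]
 [-0.27268639  0.44320016 -0.85394131]
 [ 0.44483614 -0.72893016 -0.52036682]] [462.19656618 148.82272823 998.67694424]
top 57.38181856648135 259.4373681720315 189.99657176976902 [-0.05658836  0.          0.          0.          0.        ] [[-0.00577153 -0.99882229 -0.0481738 ]
 [-0.98285141  0.01454522 -0.18382474]
 [ 0.18430894  0.04628674 -0.98177785]] [ 95.52392419 501.42076305 711.80864028]
wrist 62.640983902261254 255.38273065531442 195.76963764905858 [-0.03189069  0.          0.          0.          0.        ] [[ 0.37324867 -0.92773083 -0.00096794]
 [-0.88119438 -0.35485183  0.31237262]
 [-0.29014118 -0.11573972 -0.94995916]] [-648.96026366  -41.11469091  380.2858646 ]
```

View pics/side0.png

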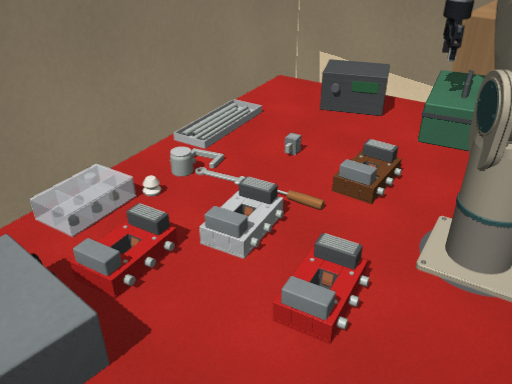

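View pics/top0.png

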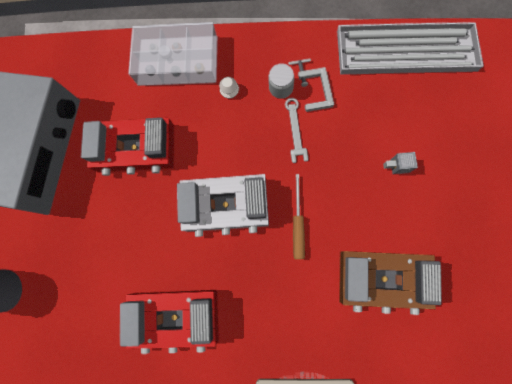

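View pics/wrist0.png

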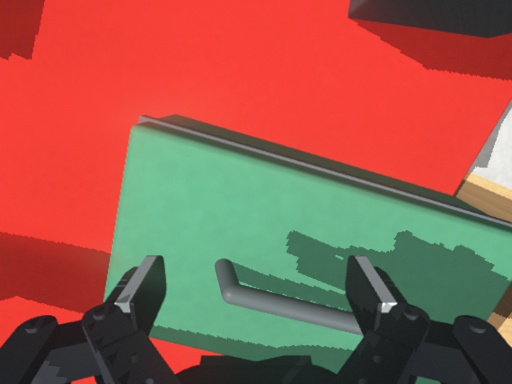

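The pictures show the aluminium tuner at about (224,203) in the top view, and the grey capacitor at (404,163) with its key pointing left towards +y. The red and brown look-alikes are elsewhere. Next I write helpers and measure both.

```bash
cat > h.py <<'E'
import numpy as np, cv2
from scipy.spatial.transform import Rotation as Ro
from cell import ctrl,get_image
def K(d):
    f=d["frame"].shape[0]/2/np.tan(np.radians(d["fovy"]/2)); return np.array([[f,0,d["cx"]],[0,f,d["cy"]],[0,0,1]])
def ray(d,p):
    p=np.array(p,float).reshape(-1,1,2)
    u=cv2.undistortPoints(p,K(d),np.array(d["D"]))[:,0]
    R=np.array(d["R"]);t=np.array(d["t"])
    return -R.T@t, np.c_[u,np.ones(len(u))]@R
def plane(d,p,z):
    c,v=ray(d,p); return c+v*((z-c[2])/v[:,2])[:,None]
def proj(d,X):
    X=np.array(X,float).reshape(-1,3)
    return cv2.projectPoints(X,cv2.Rodrigues(np.array(d["R"]))[0],np.array(d["t"]),K(d),np.array(d["D"]))[0][:,0]
def two(d1,p1,d2,p2):
    c1,v1=ray(d1,p1);c2,v2=ray(d2,p2);out=[]
    for a,b in zip(v1,v2):
        a=a/np.linalg.norm(a);b=b/np.linalg.norm(b)
        s=np.linalg.lstsq(np.c_[a,-b],c2-c1,rcond=None)[0]
        out.append(np.r_[(c1+s[0]*a+c2+s[1]*b)/2,np.linalg.norm(c1+s[0]*a-c2-s[1]*b)])
    return np.array(out)
def tool():
    s=ctrl.read_state(); return s,Ro.from_euler('xyz',s["tool_rot"]).as_matrix(),np.array(s["eef_pos"])
def rel(pos,R=None):
    "shift (cm) and rotvec in tool axes to a world TCP pose"
    s,R0,p0=tool(); print("shift cm",np.round(R0.T@(np.array(pos)-p0)/10,2), "rot",np.round(Ro.from_matrix(R0.T@(R if R is not None else R0)).as_rotvec(),3))
def crop(d,x0,y0,x1,y1,k,name):
    cv2.imwrite("pics/"+name,cv2.resize(d["frame"][y0:y1,x0:x1,::-1],None,fx=k,fy=k,interpolation=cv2.INTER_CUBIC))
E
python3 - <<'E'
from h import *
d=get_image("top"); crop(d,370,135,440,190,11,"t1.png"); crop(d,165,165,285,245,6,"t2.png")
e=get_image("side"); crop(e,270,120,320,165,12,"s1.png"); 
s,R,p=tool(); print(R)
hsv=cv2.cvtColor(d["frame"],cv2.COLOR_RGB2HSV); m=((hsv[...,1]<90)).astype(np.uint8)*255
for c in cv2.findContours(m,cv2.RETR_EXTERNAL,cv2.CHAIN_APPROX_NONE)[0]:
    x,y,w,h=cv2.boundingRect(c)
    if cv2.contourArea(c)>100: print(x,y,w,h,cv2.contourArea(c))
E
```

```text
[[ 9.27646011e-01  3.73460542e-01 -3.17420248e-04]
 [ 3.73460677e-01 -9.27645634e-01  8.36461770e-04]
 [ 1.79319587e-05 -8.94484405e-04 -9.99999600e-01]]
256 378 98 6 352.0
157 311 25 18 336.0
120 302 24 44 970.5
187 298 25 46 894.5
376 270 27 20 475.0
0 270 22 42 684.5
415 261 27 44 1025.5
345 257 27 45 1009.0
177 174 92 63 4593.5
384 152 34 22 468.0
117 135 23 15 197.5
81 121 25 40 831.5
144 118 22 40 737.5
285 98 23 65 525.0
219 77 20 21 296.0
0 72 80 142 8599.0
269 64 25 34 687.5
288 59 46 52 611.5
337 22 146 52 6746.0
0 0 512 85 16636.0
```

View pics/t1.png

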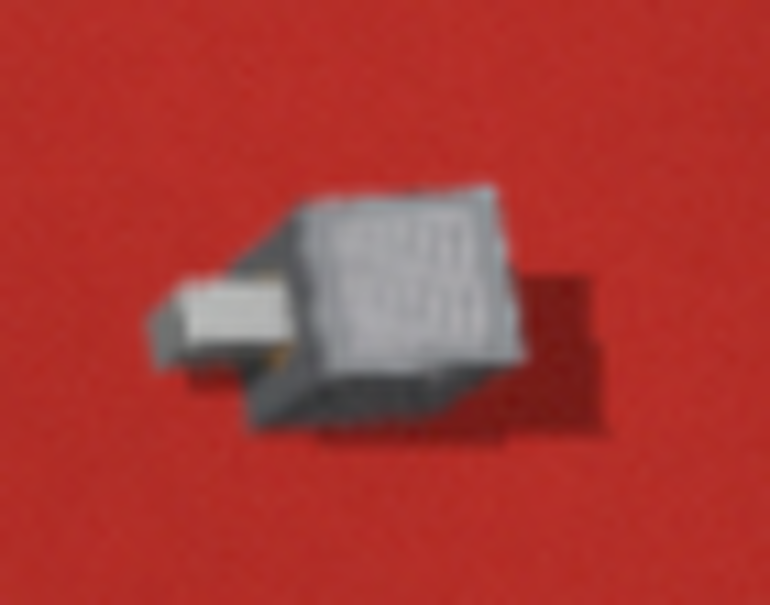

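View pics/t2.png

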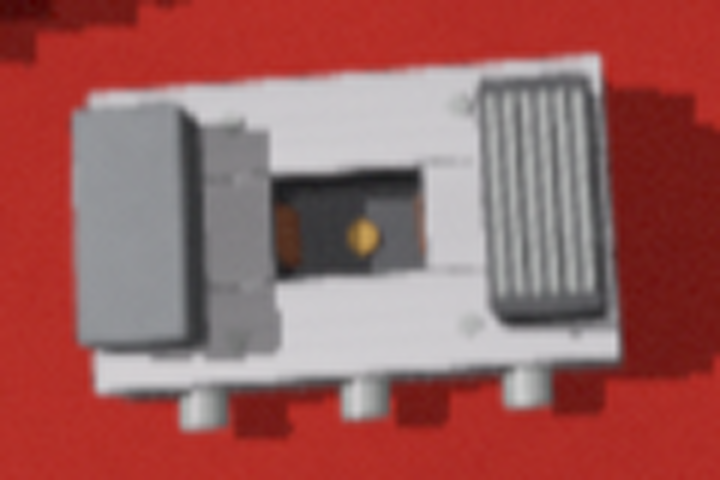

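View pics/s1.png

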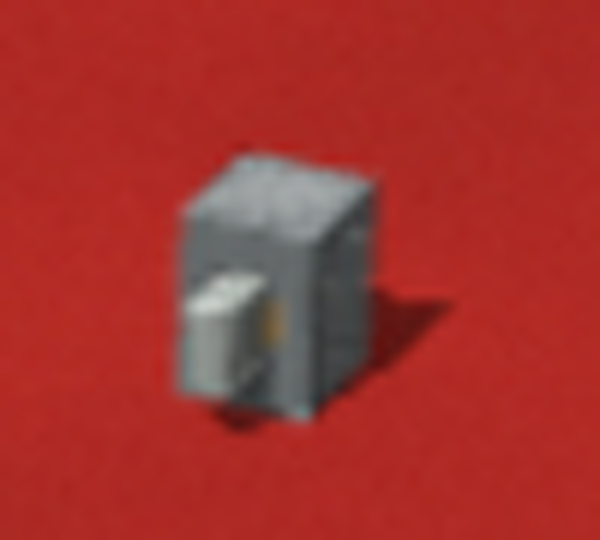

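Corners read from the crops, to be scaled back to full pixels: the capacitor's top face at about (397,154), (415,152), (418,168), (399,169), and the bay mouth at about (211,195), (235,193), (236,210), (211,211). I'll cast these onto planes at the right heights.

```bash
python3 - <<'E'
from h import *
d=get_image("top");e=get_image("side")
c=np.array([(303,205),(493,190),(523,360),(322,375)])/11-0.45+[370,135]
P=plane(d,c,50);print("cap top",P.round(1),P.mean(0).round(1)); print([np.linalg.norm(P[i]-P[i-1]).round(1) for i in range(4)])
u=(P[0]+P[3]-P[1]-P[2]); v=(P[0]+P[1]-P[2]-P[3]);print("yaw ownx",np.degrees(np.arctan2(u[1],u[0])),"v",np.degrees(np.arctan2(v[1],v[0])))
b=np.array([(273,180),(418,168),(424,268),(276,278)])/6-0.4+[165,165]
B=plane(d,b,46);print("bay",B.round(1),B.mean(0).round(1)); print([np.linalg.norm(B[i]-B[i-1]).round(1) for i in range(4)])
o=np.array([(88,95),(598,55),(620,360),(97,392)])/6-0.4+[165,165]
O=plane(d,o,46);print("chassis",O.round(1),O.mean(0).round(1)); print([np.linalg.norm(O[i]-O[i-1]).round(1) for i in range(4)])
for Q in(B,O):
  u=(Q[0]+Q[3]-Q[1]-Q[2]); v=(Q[0]+Q[1]-Q[2]-Q[3]);print("yaw y",np.degrees(np.arctan2(u[1],u[0])),"x",np.degrees(np.arctan2(v[1],v[0])))
# side cross check cap top
c2=np.array([(188,208),(252,155),(375,183),(305,240)])/12-.45+[270,120]
P2=plane(e,c2,50);print("side cap",P2.round(1),P2.mean(0).round(1))
crop(e,190,165,300,260,7,"s2.png")
for n,pt in [("wrench",(296,130)),("driver",(299,215)),("clamp",(318,85))]: print(n,plane(d,pt,5).round(0))
E
```

```text
cap top [[ 579.6 -211.5   50. ]
 [ 582.1 -249.6   50. ]
 [ 547.2 -252.3   50. ]
 [ 544.8 -212.4   50. ]] [ 563.4 -231.4   50. ]
[np.float64(34.8), np.float64(38.2), np.float64(35.0), np.float64(40.0)]
yaw ownx 93.66161449451401 v 3.03632123998932
bay [[494.3 198.7  46. ]
 [497.9 145.5  46. ]
 [461.3 143.1  46. ]
 [458.3 196.9  46. ]] [477.9 171.   46. ]
[np.float64(36.0), np.float64(53.3), np.float64(36.7), np.float64(53.9)]
chassis [[527.1 268.5  46. ]
 [539.   79.7  46. ]
 [427.5  72.8  46. ]
 [417.6 261.3  46. ]] [477.8 170.6  46. ]
[np.float64(109.8), np.float64(189.2), np.float64(111.7), np.float64(188.8)]
yaw y 93.59255489758573 x 3.344521370529793
yaw y 93.29312044309206 x 3.6580459997876025
side cap [[ 579.2 -213.9   50. ]
 [ 580.3 -249.4   50. ]
 [ 546.7 -250.9   50. ]
 [ 546.3 -213.    50. ]] [ 563.1 -231.8   50. ]
wrench [[654.   5.   5.]]
driver [[452.   3.   5.]]
clamp [[768. -51.   5.]]
```

View pics/s2.png

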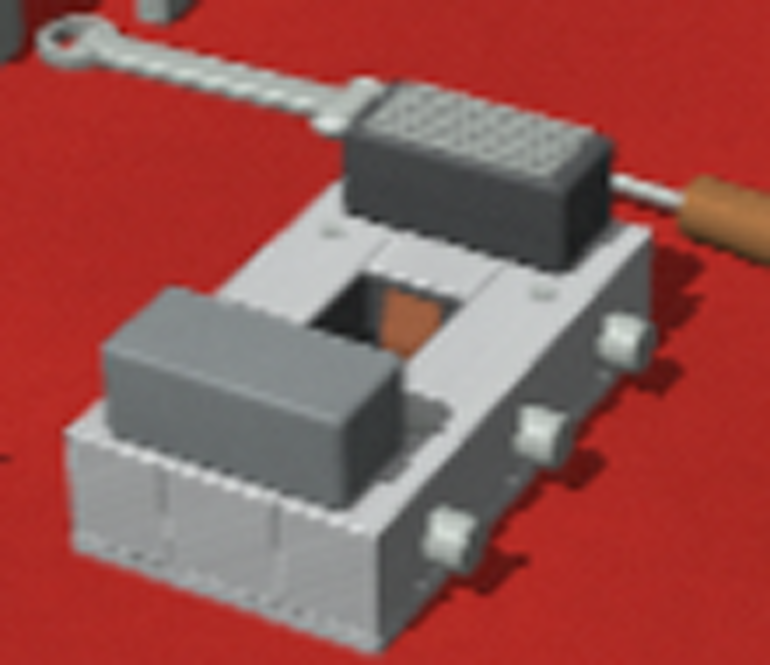

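The top and side views agree on the capacitor: middle at about (563,-232) with own x at about 93.5°. The bay centre is at about (478,171) and the tuner yaw is about 3.4°. My plan is to grip the key with the jaws along own y and the tool tilted 20° towards the key side, then pitch 90° about the jaw axis.

```bash
cat >> h.py <<'E'
def dirR(yaw_deg,tilt_deg):
    "tool: y=dir yaw, x=dir yaw+90, pointing down, then turned by tilt about tool y"
    a=np.radians(yaw_deg);c,s=np.cos(a),np.sin(a)
    R=np.array([[-s,c,0],[c,s,0],[0,0,-1.]])
    return R@Ro.from_rotvec([0,np.radians(tilt_deg),0]).as_matrix()
E
python3 - <<'E'
from h import *
rel([560,-170,215],dirR(3.5,0))
E
```

```text
shift cm [ 45.59 -28.3    1.62] rot [-0.    -0.    -1.249]
```

Call:
arm_command:
  plan:
    - {"rz":-1.25,"x":45.6,"y":-28.3,"z":1.6,"jaw":8.5}
    - {"rz":-1.25,"x":45.6,"y":-28.3,"z":1.6,"jaw":8.5}
    - {"rz":-1.25,"x":45.6,"y":-28.3,"z":1.6,"jaw":8.5}
    - {"rz":-1.25,"x":45.6,"y":-28.3,"z":1.6,"jaw":8.5}
    - {"rz":-1.25,"x":45.6,"y":-28.3,"z":1.6,"jaw":8.5}
    - {"rz":-1.25,"x":45.6,"y":-28.3,"z":1.6,"jaw":8.5}
    - {"rz":-1.25,"x":45.6,"y":-28.3,"z":1.6,"jaw":8.5}
    - {"rz":-1.25,"x":45.6,"y":-28.3,"z":1.6,"jaw":8.5}
    - {"rz":-1.25,"x":45.6,"y":-28.3,"z":1.6,"jaw":8.5}
    - {"rz":-1.25,"x":45.6,"y":-28.3,"z":1.6,"jaw":8.5}

```text
validation failed for argument at $.pl...
```

```bash
python3 - <<'E'
from h import *
s,R,p=tool(); print(s["clock"],s["qpos"].round(3),p.round(1),s["tool_rot"].round(3))
rel([560,-170,215],dirR(3.5,0))
E
```

```text
0.35 [ 1.122  0.629  0.039  1.518 -0.027  0.996 -0.02 ] [ 242.8 -602.8  231.1] [-3.141 -0.     0.383]
shift cm [ 45.59 -28.3    1.62] rot [-0.    -0.    -1.249]
```

Call:
arm_command:
  plan:
    - {"rx":0,"ry":0,"rz":-1.25,"x":45.6,"y":-28.3,"z":1.6,"jaw":8.5}
    - {"rx":0,"ry":0,"rz":-1.25,"x":45.6,"y":-28.3,"z":1.6,"jaw":8.5}

```text
clock: 0.52
eef_pos: [290.1, -537.1, 228.5]
tool_rot: [3.141, 0.002, 0.633]
force: [1.1, 1.1, -0.5]
width: 85.0
```

```bash
python3 - <<'E'
from h import *
s,R,p=tool(); print(s["qpos"].round(3))
rel([560,-170,215],dirR(3.5,0))
E
```

```text
[ 1.047  0.572 -0.029  1.637  0.022  0.932  0.071]
shift cm [ 43.47 -13.65   1.26] rot [-0.     0.002 -0.999]
```

Call:
arm_command:
  plan:
    - {"rx":0,"ry":0,"rz":-1.0,"x":43.5,"y":-13.7,"z":1.3,"jaw":8.5}
    - {"rx":0,"ry":0,"rz":-1.0,"x":43.5,"y":-13.7,"z":1.3,"jaw":8.5}
    - {"rx":0,"ry":0,"rz":-1.0,"x":43.5,"y":-13.7,"z":1.3,"jaw":8.5}
    - {"rx":0,"ry":0,"rz":-1.0,"x":43.5,"y":-13.7,"z":1.3,"jaw":8.5}
    - {"rx":0,"ry":0,"rz":-1.0,"x":43.5,"y":-13.7,"z":1.3,"jaw":8.5}
    - {"rx":0,"ry":0,"rz":-1.0,"x":43.5,"y":-13.7,"z":1.3,"jaw":8.5}
    - {"rx":0,"ry":0,"rz":-1.0,"x":43.5,"y":-13.7,"z":1.3,"jaw":8.5}
    - {"rx":0,"ry":0,"rz":-1.0,"x":43.5,"y":-13.7,"z":1.3,"jaw":8.5}
    - {"rx":0,"ry":0,"rz":-1.0,"x":43.5,"y":-13.7,"z":1.3,"jaw":8.5}
    - {"rx":0,"ry":0,"rz":-1.0,"x":43.5,"y":-13.7,"z":1.3,"jaw":8.5}

```text
clock: 1.35
eef_pos: [538.7, -198.1, 215.9]
tool_rot: [-3.141, 0.002, 1.632]
force: [1.2, -1.0, 0.8]
width: 84.9
```

```bash
python3 - <<'E'
from h import *
s,R,p=tool(); print(s["clock"],s["qpos"].round(3),p.round(1),s["tool_rot"].round(3))
rel([560,-170,215],dirR(3.5,0))
E
```

```text
1.35 [ 0.507  0.551 -0.314  1.746  0.214  0.878  0.161] [ 538.7 -198.1  215.9] [-3.141e+00  2.000e-03  1.632e+00]
shift cm [2.67 2.3  0.08] rot [-0.001  0.002  0.001]
```

```bash
python3 - <<'E'
from h import *
d=get_image("wrist"); cv2.imwrite("pics/w1.png",d["frame"][:,:,::-1]); print(-np.array(d["R"]).T@d["t"])
print(proj(d,[[563.2,-231.6,50],[560.9,-190,25]]))
E
```

```text
[ 532.67434184 -117.43987842  358.71879518]
[[277.59598675 207.66053092]
 [277.11986131 163.30807882]]
```

View pics/w1.png

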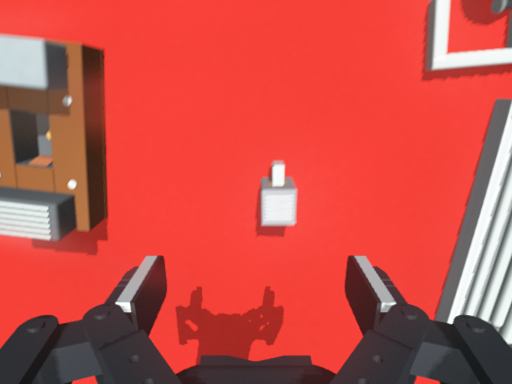

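Call:
arm_command:
  plan:
    - {"rx":0,"ry":0.6,"rz":0,"x":2.0,"y":1.0,"z":0,"jaw":5}
    - {"rx":0,"ry":0.6,"rz":0,"x":2.0,"y":1.0,"z":0,"jaw":5}
    - {"rx":0,"ry":0.6,"rz":0,"x":2.0,"y":1.0,"z":0,"jaw":5}
    - {"rx":0,"ry":0.6,"rz":0,"x":2.0,"y":1.0,"z":0,"jaw":5}
    - {"rx":0,"ry":0.6,"rz":0,"x":2.0,"y":1.0,"z":0,"jaw":5}
    - {"rx":0,"ry":0.6,"rz":0,"x":2.0,"y":1.0,"z":0,"jaw":5}
    - {"rx":0,"ry":0.6,"rz":0,"x":2.0,"y":1.0,"z":0,"jaw":5}

```text
clock: 1.98
eef_pos: [553.0, -168.1, 214.6]
tool_rot: [3.137, -0.605, 1.643]
force: [0.7, 1.1, 0.5]
width: 49.9
```

```bash
python3 - <<'E'
from h import *
s,R,p=tool(); print(s["clock"],s["qpos"].round(3),p.round(1),R.round(3))
E
```

```text
1.9833 [ 0.84   0.803 -0.559  1.506 -0.161  1.196  0.526] [ 553.  -168.1  214.6] [[-0.06   0.998 -0.037]
 [ 0.82   0.07   0.568]
 [ 0.569  0.004 -0.822]]
```

The wrist view shows the capacitor at about (278,205) with its key up-image at (278,170), which matches the projected estimate. I continue the air test of the pitch.

Call:
arm_command:
  plan:
    - {"rx":0,"ry":0.65,"rz":0,"x":0,"y":0,"z":0,"jaw":5}
    - {"rx":0,"ry":0.65,"rz":0,"x":0,"y":0,"z":0,"jaw":5}
    - {"rx":0,"ry":0.65,"rz":0,"x":0,"y":0,"z":0,"jaw":5}
    - {"rx":0,"ry":0.65,"rz":0,"x":0,"y":0,"z":0,"jaw":5}
    - {"rx":0,"ry":0.65,"rz":0,"x":0,"y":0,"z":0,"jaw":5}
    - {"rx":0,"ry":0.65,"rz":0,"x":0,"y":0,"z":0,"jaw":5}
    - {"rx":0,"ry":0.65,"rz":0,"x":0,"y":0,"z":0,"jaw":5}
    - {"rx":0,"ry":0.65,"rz":0,"x":0,"y":0,"z":0,"jaw":5}

```text
clock: 2.65
eef_pos: [553.7, -166.0, 216.5]
tool_rot: [3.123, -1.252, 1.661]
force: [0.5, 0.6, 1.5]
width: 50.1
```

```bash
python3 - <<'E'
from h import *
s,R,p=tool(); print(s["clock"],s["qpos"].round(3),p.round(1),R.round(3))
E
```

```text
2.65 [ 0.986  1.173 -0.685  1.269 -0.391  1.574  0.647] [ 553.7 -166.   216.5] [[-0.028  0.997 -0.068]
 [ 0.312  0.073  0.947]
 [ 0.95   0.006 -0.313]]
```

```bash
python3 - <<'E'
from h import *
rel([559.2,-166.4,150],dirR(3.5,-20))
E
```

```text
shift cm [-6.34  0.51  2.01] rot [-0.    -1.601  0.015]
```

Call:
arm_command:
  plan:
    - {"rx":0,"ry":-1.6,"rz":0.015,"x":-3,"y":0.5,"z":1,"jaw":5}
    - {"rx":0,"ry":-1.6,"rz":0.015,"x":-3,"y":0.5,"z":1,"jaw":5}
    - {"rx":0,"ry":-1.6,"rz":0.015,"x":-3,"y":0.5,"z":1,"jaw":5}
    - {"rx":0,"ry":-1.6,"rz":0.015,"x":-3,"y":0.5,"z":1,"jaw":5}
    - {"rx":0,"ry":-1.6,"rz":0.015,"x":-3,"y":0.5,"z":1,"jaw":5}
    - {"rx":0,"ry":-1.6,"rz":0.015,"x":-3,"y":0.5,"z":1,"jaw":5}
    - {"rx":0,"ry":-1.6,"rz":0.015,"x":-3,"y":0.5,"z":1,"jaw":5}
    - {"rx":0,"ry":-1.6,"rz":0.015,"x":-3,"y":0.5,"z":1,"jaw":5}
    - {"rx":0,"ry":-1.6,"rz":0.015,"x":-3,"y":0.5,"z":1,"jaw":5}
    - {"rx":0,"ry":-1.6,"rz":0.015,"x":-3,"y":0.5,"z":1,"jaw":5}

```text
clock: 3.48
eef_pos: [561.0, -163.4, 190.9]
tool_rot: [3.131, 0.003, 1.638]
force: [0.9, 0.4, -0.8]
width: 50.0
```

```bash
python3 - <<'E'
from h import *
s,R,p=tool(); print(s["clock"],s["qpos"].round(3),p.round(1),R.round(3))
rel([559.2,-166.4,106],dirR(3.5,-20))
E
```

```text
3.4833 [ 0.402  0.585 -0.257  1.756  0.195  0.814  0.12 ] [ 561.  -163.4  190.9] [[-0.067  0.998  0.011]
 [ 0.998  0.067 -0.002]
 [-0.003  0.011 -1.   ]]
shift cm [-0.26 -0.29  8.49] rot [ 0.012 -0.346  0.004]
```

Call:
arm_command:
  plan:
    - {"rx":0.012,"ry":-0.346,"rz":0.004,"x":-0.26,"y":-0.29,"z":4,"jaw":5}
    - {"rx":0.012,"ry":-0.346,"rz":0.004,"x":-0.26,"y":-0.29,"z":6,"jaw":5}
    - {"rx":0.012,"ry":-0.346,"rz":0.004,"x":-0.26,"y":-0.29,"z":8.5,"jaw":5}
    - {"rx":0.012,"ry":-0.346,"rz":0.004,"x":-0.26,"y":-0.29,"z":8.5,"jaw":5}
    - {"rx":0.012,"ry":-0.346,"rz":0.004,"x":-0.26,"y":-0.29,"z":8.5,"jaw":5}

```text
clock: 3.9
eef_pos: [561.0, -157.2, 107.2]
tool_rot: [3.139, 0.346, 1.647]
force: [-0.2, -1.0, 1.3]
width: 50.0
```

```bash
python3 - <<'E'
from h import *
s,R,p=tool(); print(s["clock"],s["qpos"].round(3),p.round(1),R.round(3))
rel([561.3,-200.5,12],dirR(3.5,-20))
d=get_image("wrist"); cv2.imwrite("pics/w2.png",d["frame"][:,:,::-1])
print(proj(d,[[563.2-.061*42,-231.6+42*.998,37],[563.2-.061*20,-231.6+20*.998,50]]).round(0))
E
```

```text
3.9 [-0.046  0.698  0.102  1.917  0.547  0.557 -0.365] [ 561.  -157.2  107.2] [[-0.071  0.997  0.028]
 [ 0.938  0.077 -0.338]
 [-0.339  0.002 -0.941]]
shift cm [-0.84 -0.32 10.42] rot [ 0.007 -0.003  0.014]
[[253. 214.]
 [252. 247.]]
```

View pics/w2.png

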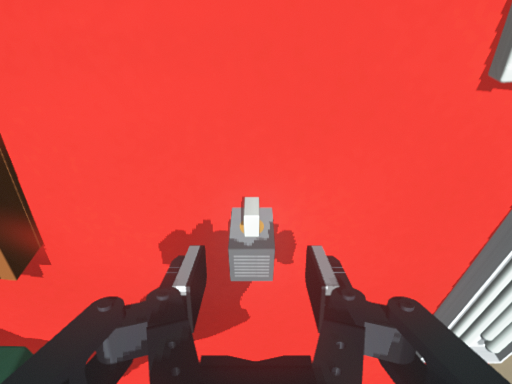

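The key shows at (252, 198–235) between the fingers, as predicted. Descending.

Call:
arm_command:
  plan:
    - {"rx":0.007,"ry":-0.003,"rz":0.014,"x":-0.84,"y":-0.32,"z":2,"jaw":5}
    - {"rx":0.007,"ry":-0.003,"rz":0.014,"x":-0.84,"y":-0.32,"z":4,"jaw":5}
    - {"rx":0.007,"ry":-0.003,"rz":0.014,"x":-0.84,"y":-0.32,"z":6,"jaw":5}
    - {"rx":0.007,"ry":-0.003,"rz":0.014,"x":-0.84,"y":-0.32,"z":8,"jaw":5}
    - {"rx":0.007,"ry":-0.003,"rz":0.014,"x":-0.84,"y":-0.32,"z":9.5,"jaw":5}
    - {"rx":0.007,"ry":-0.003,"rz":0.014,"x":-0.84,"y":-0.32,"z":10.4,"jaw":5}
    - {"rx":0.007,"ry":-0.003,"rz":0.014,"x":-0.84,"y":-0.32,"z":10.4,"jaw":5}

```text
clock: 4.53
eef_pos: [560.7, -207.3, 14.1]
tool_rot: [3.138, 0.349, 1.619]
force: [0.2, 0.2, -0.0]
width: 49.7
```

```bash
python3 - <<'E'
from h import *
s,R,p=tool(); print(s["clock"],s["qpos"].round(3),p.round(1),R.round(3),s["force"])
rel([561.3,-200.5,12],dirR(3.5,-20))
d=get_image("wrist"); cv2.imwrite("pics/w3.png",d["frame"][:,:,::-1])
d=get_image("side"); crop(d,250,90,350,170,7,"s3.png")
E
```

```text
4.5333 [-0.01   0.873  0.184  1.922  0.616  0.358 -0.426] [ 560.7 -207.3   14.1] [[-0.045  0.999  0.02 ]
 [ 0.938  0.05  -0.342]
 [-0.342  0.004 -0.94 ]] [ 0.22223587  0.18392366 -0.04450797]
shift cm [ 0.7   0.09 -0.03] rot [-0.001  0.    -0.012]
```

View pics/w3.png

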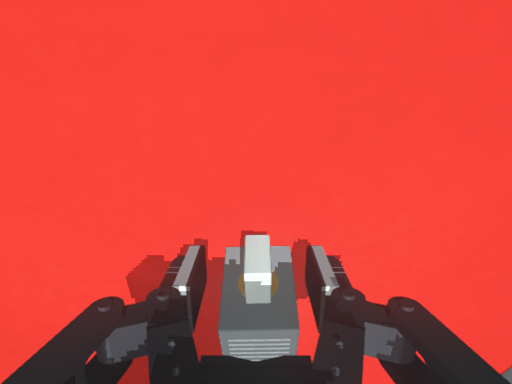

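View pics/s3.png

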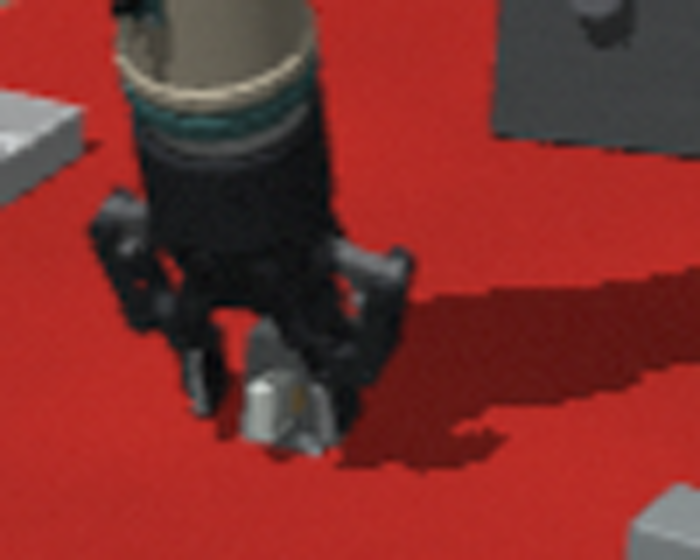

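Call:
arm_command:
  plan:
    - {"rx":0,"ry":0,"rz":-0.012,"x":0.7,"y":0.09,"z":0,"jaw":5}
    - {"rx":0,"ry":0,"rz":-0.012,"x":0.7,"y":0.09,"z":0,"jaw":5}
    - {"rx":0,"ry":0,"rz":-0.012,"x":0.7,"y":0.09,"z":0,"jaw":5}

```text
clock: 4.88
eef_pos: [563.2, -198.1, 13.4]
tool_rot: [3.139, 0.349, 1.634]
force: [0.2, -0.3, 0.0]
width: 49.9
```

```bash
python3 - <<'E'
from h import *
s,R,p=tool(); print(s["clock"],p.round(1),s["force"])
rel([561.3,-200.5,12],dirR(3.5,-20))
E
```

```text
4.8833 [ 563.2 -198.1   13.4] [ 0.16234321 -0.26743388  0.01920687]
shift cm [-0.16 -0.21  0.21] rot [ 0.004 -0.     0.002]
```

Call:
arm_command:
  plan:
    - {"rx":0,"ry":0,"rz":0,"x":-0.1,"y":-0.15,"z":0.1,"jaw":2.5}
    - {"rx":0,"ry":0,"rz":0,"x":-0.1,"y":-0.15,"z":0.1,"jaw":1.6}
    - {"rx":0,"ry":0,"rz":0,"x":-0.1,"y":-0.15,"z":0.1,"jaw":0.8}
    - {"rx":0,"ry":0,"rz":0,"x":-0.1,"y":-0.15,"z":0.1,"jaw":0.8}
    - {"rx":0,"ry":0,"rz":0,"x":-0.1,"y":-0.15,"z":0.1,"jaw":0.8}
    - {"rx":0,"ry":0,"rz":0,"x":-0.1,"y":-0.15,"z":0.1,"jaw":0.8}

```text
clock: 5.38
eef_pos: [561.8, -199.5, 13.1]
tool_rot: [3.139, 0.349, 1.634]
force: [-1.6, 0.9, 4.9]
width: 10.9
```

```bash
python3 - <<'E'
from h import *
s,R,p=tool(); print(s["clock"],p.round(1),s["force"],s["qpos"].round(3))
d=get_image("wrist"); cv2.imwrite("pics/w4.png",d["frame"][:,:,::-1])
E
```

```text
5.3833 [ 561.8 -199.5   13.1] [-1.62766     0.92837461  4.86388532] [-0.024  0.874  0.185  1.926  0.62   0.354 -0.429]
```

View pics/w4.png

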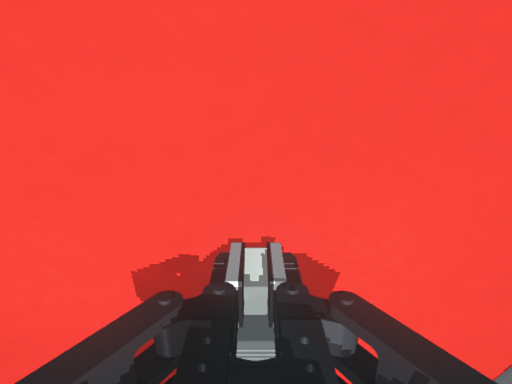

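Grip width is 10.9 mm, so the key is held. Lift 13 cm and then pitch.

Call:
arm_command:
  plan:
    - {"rx":0,"ry":0,"rz":0,"x":-0.7,"y":0,"z":-1.9,"jaw":0.8}
    - {"rx":0,"ry":0,"rz":0,"x":-1.8,"y":0,"z":-5,"jaw":0.8}
    - {"rx":0,"ry":0,"rz":0,"x":-3.0,"y":0,"z":-8.2,"jaw":0.8}
    - {"rx":0,"ry":0.1,"rz":0,"x":-4.4,"y":0,"z":-12.2,"jaw":0.8}
    - {"rx":0,"ry":0.2,"rz":0,"x":-4.4,"y":0,"z":-12.2,"jaw":0.8}
    - {"rx":0,"ry":0.3,"rz":0,"x":-4.4,"y":0,"z":-12.2,"jaw":0.8}
    - {"rx":0,"ry":0.4,"rz":0,"x":-4.4,"y":0,"z":-12.2,"jaw":0.8}
    - {"rx":0,"ry":0.5,"rz":0,"x":-4.4,"y":0,"z":-12.2,"jaw":0.8}
    - {"rx":0,"ry":0.6,"rz":0,"x":-4.4,"y":0,"z":-12.2,"jaw":0.8}
    - {"rx":0,"ry":0.7,"rz":0,"x":-4.4,"y":0,"z":-12.2,"jaw":0.8}

```text
clock: 6.27
eef_pos: [561.3, -200.3, 143.0]
tool_rot: [3.138, -0.355, 1.635]
force: [0.4, 0.4, -2.5]
width: 11.0
```

```bash
python3 - <<'E'
from h import *
s,R,p=tool(); print(s["clock"],p.round(1),s["force"],s["qpos"].round(3),s["width"])
d=get_image("side"); crop(d,230,60,360,165,6,"s5.png")
rel([559.2,-217,120],dirR(3.5,70))
E
```

```text
6.2667 [ 561.3 -200.3  143. ] [ 0.36029739  0.35184751 -2.46088181] [ 0.75   0.799 -0.484  1.597  0.021  0.959  0.423] 11.018704261020769
shift cm [-1.66 -0.12  1.5 ] rot [ 0.005  0.865 -0.005]
```

View pics/s5.png

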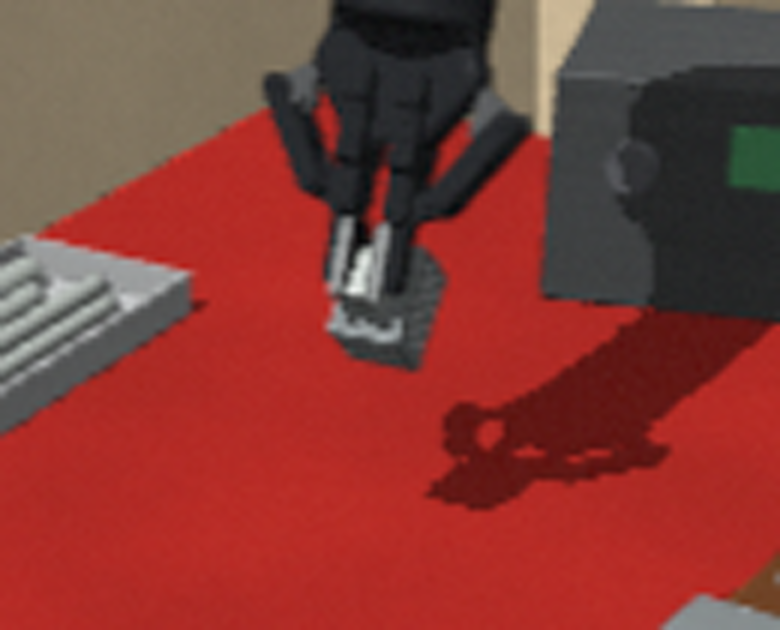

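The side view shows the capacitor held by its key at about (375,300) in the crop, turning face up. I continue the pitch.

Call:
arm_command:
  plan:
    - {"rx":0.005,"ry":0.1,"rz":-0.005,"x":0,"y":-0.1,"z":0,"jaw":0.8}
    - {"rx":0.005,"ry":0.2,"rz":-0.005,"x":-0.5,"y":-0.1,"z":0,"jaw":0.8}
    - {"rx":0.005,"ry":0.3,"rz":-0.005,"x":-1,"y":-0.1,"z":0,"jaw":0.8}
    - {"rx":0.005,"ry":0.4,"rz":-0.005,"x":-1.6,"y":-0.1,"z":0.5,"jaw":0.8}
    - {"rx":0.005,"ry":0.5,"rz":-0.005,"x":-1.6,"y":-0.1,"z":1,"jaw":0.8}
    - {"rx":0.005,"ry":0.6,"rz":-0.005,"x":-1.6,"y":-0.1,"z":1,"jaw":0.8}
    - {"rx":0.005,"ry":0.7,"rz":-0.005,"x":-1.6,"y":-0.1,"z":1,"jaw":0.8}
    - {"rx":0.005,"ry":0.8,"rz":-0.005,"x":-1.6,"y":-0.1,"z":1,"jaw":0.8}
    - {"rx":0.005,"ry":0.865,"rz":-0.005,"x":-1.6,"y":-0.1,"z":1,"jaw":0.8}
    - {"rx":0.005,"ry":0.865,"rz":-0.005,"x":-1.6,"y":-0.1,"z":1,"jaw":0.8}

```text
clock: 7.15
eef_pos: [557.4, -218.4, 118.3]
tool_rot: [-3.116, -1.223, 1.607]
force: [-0.8, 0.8, -2.9]
width: 10.5
```

```bash
python3 - <<'E'
from h import *
s,R,p=tool(); print(s["clock"],p.round(1),s["force"],s["qpos"].round(3),s["width"])
d=get_image("side"); crop(d,230,60,360,165,6,"s6.png")
d=get_image("wrist"); cv2.imwrite("pics/w6.png",d["frame"][:,:,::-1])
rel([559.2,-217,75],dirR(3.5,70))
E
```

```text
7.15 [ 557.4 -218.4  118.3] [-0.78717057  0.77420483 -2.93591506] [ 0.999  1.333 -0.677  1.114 -0.274  1.605  0.666] 10.456354285314749
shift cm [-4.51  0.01  1.69] rot [-0.002  0.002 -0.002]
```

View pics/s6.png

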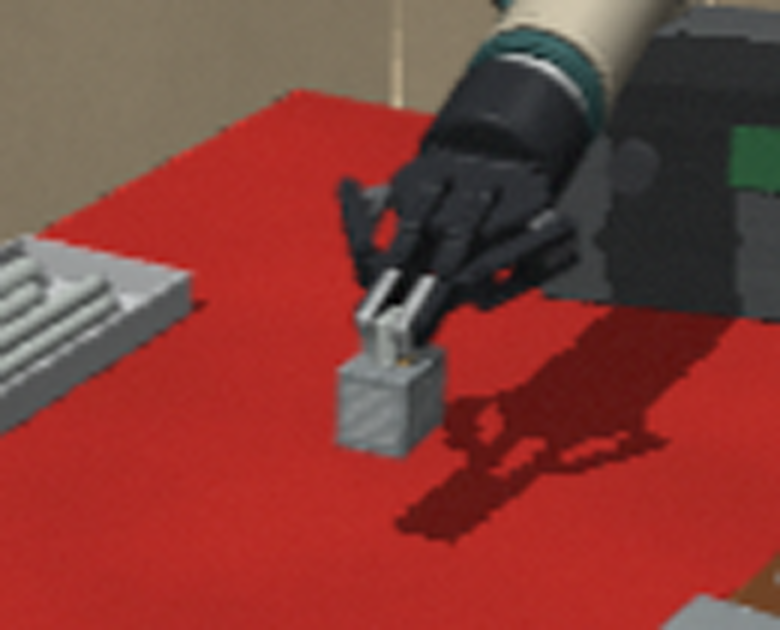

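View pics/w6.png

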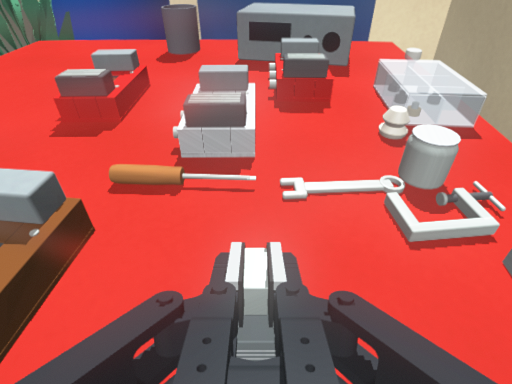

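```bash
python3 - <<'E'
from h import *
d=get_image("side"); cv2.imwrite("pics/s7.png",cv2.resize(d["frame"][0:200,200:512,::-1],None,fx=2.4,fy=2.4))
print(plane(d,[(322,106),(385,112)],0).round(0))
E
```

```text
[[ 640. -610.    0.]
 [ 424. -675.    0.]]
```

View pics/s7.png

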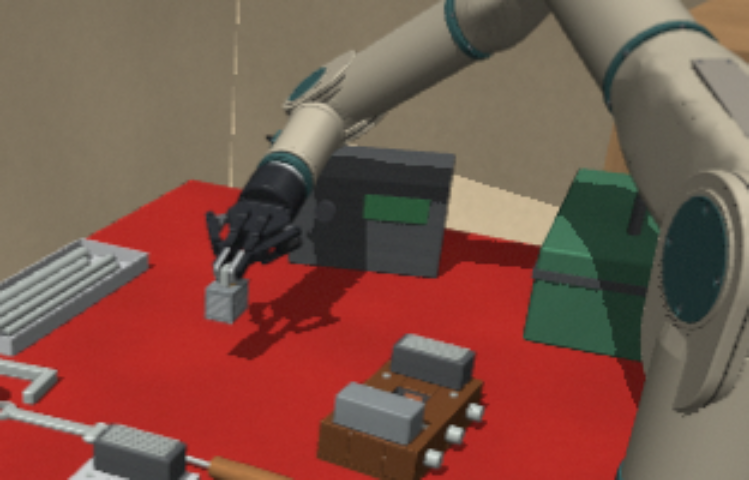

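The capacitor is upright in the gripper (at about (226,300) in the crop), and the radio is well behind the arm. I lower it a little further towards +y.

```bash
python3 - <<'E'
from h import *
rel([559.2,-197,70],dirR(3.5,70))
rel([559.2,-197,54],dirR(3.5,70))
E
```

```text
shift cm [-4.45  0.06  3.79] rot [-0.001  0.002  0.   ]
shift cm [-5.96  0.06  4.34] rot [-0.001  0.002  0.   ]
```

Call:
arm_command:
  plan:
    - {"rx":0,"ry":0,"rz":0,"x":-1.5,"y":0.06,"z":1.5,"jaw":0.8}
    - {"rx":0,"ry":0,"rz":0,"x":-3,"y":0.06,"z":2.8,"jaw":0.8}
    - {"rx":0,"ry":0,"rz":0,"x":-4.4,"y":0.06,"z":3.8,"jaw":0.8}
    - {"rx":0,"ry":0,"rz":0,"x":-4.8,"y":0.06,"z":3.9,"jaw":0.8}
    - {"rx":0,"ry":0,"rz":0,"x":-5.1,"y":0.06,"z":4.0,"jaw":0.8}
    - {"rx":0,"ry":0,"rz":0,"x":-5.4,"y":0.06,"z":4.1,"jaw":0.8}
    - {"rx":0,"ry":0,"rz":0,"x":-5.4,"y":0.06,"z":4.1,"jaw":0.8}
    - {"rx":0,"ry":0,"rz":0,"x":-5.4,"y":0.06,"z":4.1,"jaw":0.8}

```text
clock: 7.97
eef_pos: [559.6, -197.9, 60.7]
tool_rot: [3.139, -1.219, 1.635]
force: [-0.5, -1.2, -2.0]
width: 10.6
```

```bash
python3 - <<'E'
from h import *
s,R,p=tool(); print(s["clock"],p.round(1),s["force"],s["qpos"].round(3),s["width"])
d=get_image("side"); crop(d,250,90,340,165,8,"s8.png")
rel([559.2,-197,51.5],dirR(3.5,70))
E
```

```text
7.9667 [ 559.6 -197.9   60.7] [-0.52887661 -1.2223661  -2.03680538] [ 0.981  1.399 -0.666  1.131 -0.251  1.528  0.714] 10.624645519657205
shift cm [-0.84 -0.04  0.4 ] rot [-0.     0.003  0.001]
```

View pics/s8.png

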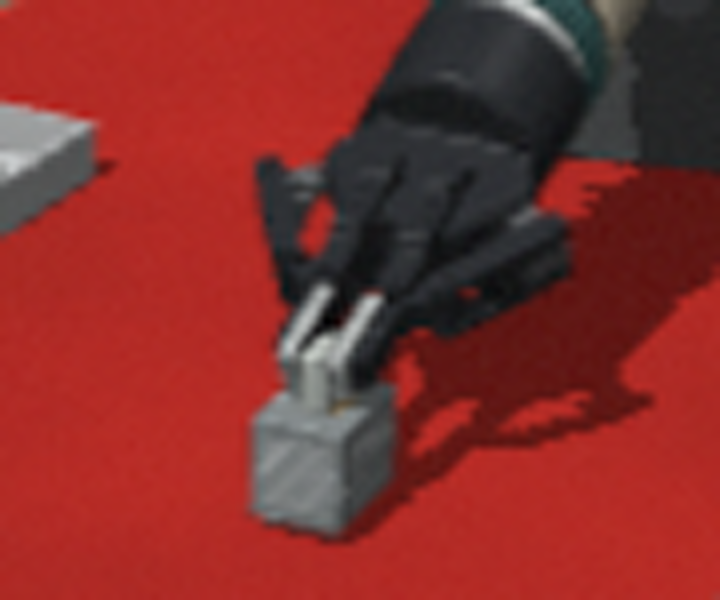

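Call:
arm_command:
  plan:
    - {"rx":0,"ry":0,"rz":0,"x":-0.3,"y":0,"z":0.1,"jaw":0.8}
    - {"rx":0,"ry":0,"rz":0,"x":-0.5,"y":0,"z":0.18,"jaw":0.8}
    - {"rx":0,"ry":0,"rz":0,"x":-0.65,"y":0,"z":0.24,"jaw":0.8}
    - {"rx":0,"ry":0,"rz":0,"x":-0.7,"y":0,"z":0.25,"jaw":0.8}

```text
clock: 8.35
eef_pos: [559.6, -198.0, 53.4]
tool_rot: [3.138, -1.219, 1.635]
force: [-0.5, -1.1, -0.3]
width: 10.5
```

```bash
python3 - <<'E'
from h import *
s,R,p=tool(); print(s["clock"],p.round(1),s["force"],s["width"])
d=get_image("side"); crop(d,250,90,340,165,8,"s9.png")
E
```

```text
8.35 [ 559.6 -198.    53.4] [-0.48475758 -1.09836315 -0.32307049] 10.507076041780342
```

View pics/s9.png

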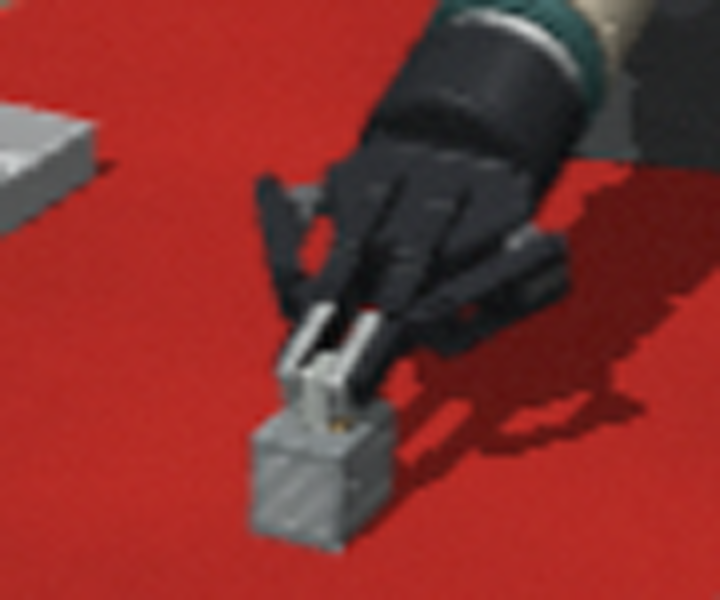

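The vertical force has risen from about -2.4 N to -0.3 N, so the foot is meeting the ledge. I lower another millimetre.

Call:
arm_command:
  plan:
    - {"rx":0,"ry":0,"rz":0,"x":-0.1,"y":0,"z":0.04,"jaw":0.8}
    - {"rx":0,"ry":0,"rz":0,"x":-0.15,"y":0,"z":0.05,"jaw":0.8}

```text
clock: 8.57
eef_pos: [559.7, -198.0, 53.4]
tool_rot: [3.136, -1.222, 1.638]
force: [-2.2, -2.8, 5.8]
width: 10.7
```

Call:
arm_command:
  plan:
    - {"rx":0,"ry":0,"rz":0,"x":0,"y":0,"z":0,"jaw":1.4}
    - {"rx":0,"ry":0,"rz":0,"x":0,"y":0,"z":0,"jaw":2.2}
    - {"rx":0,"ry":0,"rz":0,"x":0,"y":0,"z":0,"jaw":3}
    - {"rx":0,"ry":0,"rz":0,"x":0,"y":0,"z":0,"jaw":3}
    - {"rx":0,"ry":0,"rz":0,"x":0,"y":0,"z":0,"jaw":3}

```text
clock: 8.98
eef_pos: [559.7, -197.8, 53.2]
tool_rot: [3.136, -1.222, 1.638]
force: [0.1, -0.3, -1.5]
width: 29.8
```

```bash
python3 - <<'E'
from h import *
s,R,p=tool(); print(s["clock"],p.round(1),s["force"],s["width"])
d=get_image("side"); crop(d,250,90,340,165,8,"s10.png")
d=get_image("wrist"); cv2.imwrite("pics/w10.png",d["frame"][:,:,::-1])
E
```

```text
8.9833 [ 559.7 -197.8   53.2] [ 0.13588538 -0.26500247 -1.54807003] 29.752288631038027
```

View pics/s10.png

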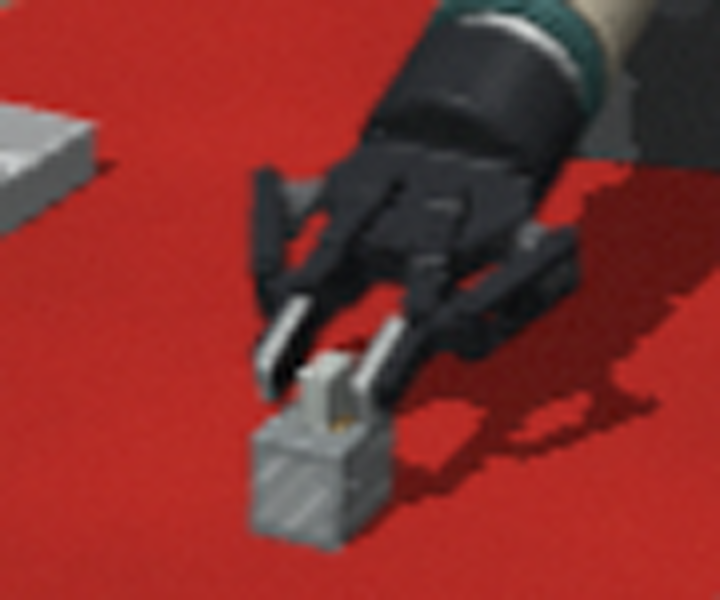

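View pics/w10.png

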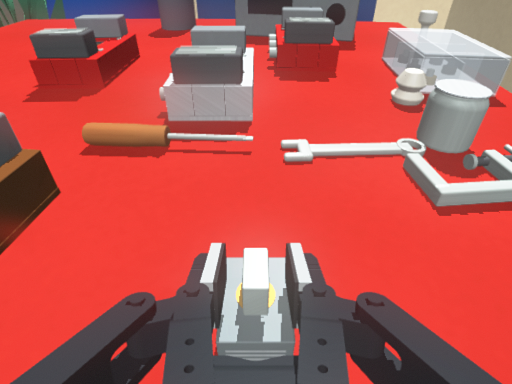

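The capacitor stands on its foot with the key up, and the fingers are clear of it on both sides. Backing out.

Call:
arm_command:
  plan:
    - {"rx":0,"ry":0,"rz":0,"x":0,"y":0,"z":-1,"jaw":3.5}
    - {"rx":0,"ry":0,"rz":0,"x":0.3,"y":0,"z":-2.5,"jaw":4}
    - {"rx":0,"ry":0,"rz":0,"x":0.8,"y":0,"z":-5,"jaw":4}
    - {"rx":0,"ry":0,"rz":0,"x":3,"y":0,"z":-7,"jaw":5}
    - {"rx":0,"ry":0,"rz":0,"x":6,"y":0,"z":-8,"jaw":5}
    - {"rx":0,"ry":0,"rz":0,"x":9,"y":0,"z":-8,"jaw":5}
    - {"rx":0,"ry":0,"rz":0,"x":12,"y":0,"z":-8,"jaw":5}
    - {"rx":0,"ry":0,"rz":0,"x":14,"y":0,"z":-8,"jaw":5}

```text
clock: 9.75
eef_pos: [561.7, -225.1, 215.8]
tool_rot: [3.127, -1.221, 1.646]
force: [0.9, -0.0, 1.1]
width: 50.1
```

```bash
python3 - <<'E'
from h import *
s,R,p=tool(); print(s["clock"],p.round(1),s["force"],s["width"],s["qpos"].round(2))
d=get_image("side"); crop(d,250,90,340,165,8,"s11.png")
d=get_image("top"); crop(d,370,110,460,190,7,"t11.png")
E
```

```text
9.75 [ 561.7 -225.1  215.8] [ 0.92347834 -0.01733485  1.14772861] 50.05412311887837 [ 1.01  1.22 -0.71  1.11 -0.33  1.68  0.6 ]
```

View pics/s11.png

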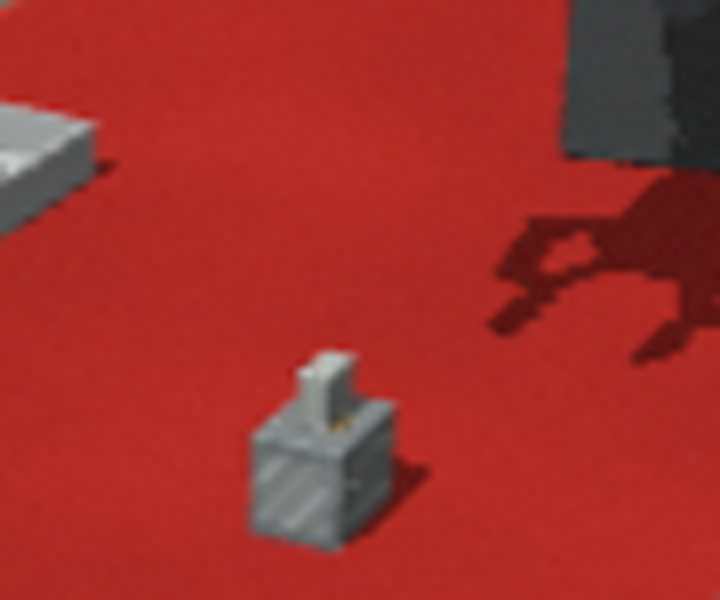

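View pics/t11.png

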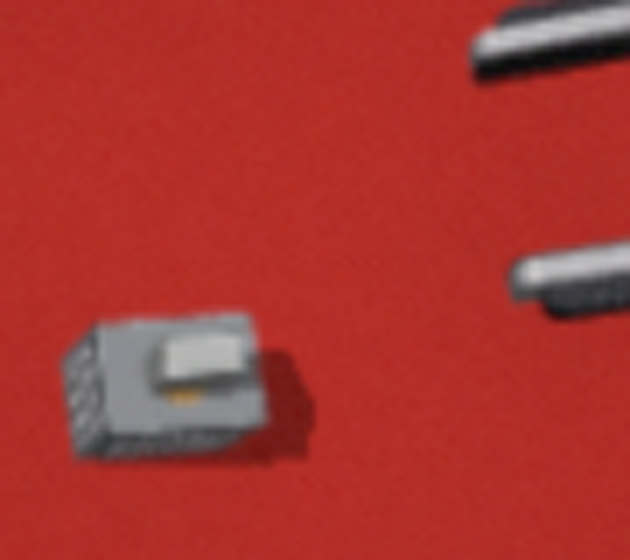

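The capacitor stands free on the ledge: face outline at about (97,325), (250,313), (267,422), (108,437) in the crop, and the key's end at about (205,356). I measure it.

```bash
python3 - <<'E'
from h import *
d=get_image("top")
c=np.array([(97,325),(250,314),(268,422),(107,438)])/7-.43+[370,110]
P=plane(d,c,40);print(P.round(1),P.mean(0).round(1),[np.linalg.norm(P[i]-P[i-1]).round(1) for i in range(4)])
u=P[0]+P[3]-P[1]-P[2];print(np.degrees(np.arctan2(u[1],u[0])))
k=np.array([(165,339),(243,332),(246,370),(164,381)])/7-.43+[370,110]
Q=plane(d,k,62);print(Q.round(1),Q.mean(0).round(1))
u=Q[0]+Q[3]-Q[1]-Q[2];print(np.degrees(np.arctan2(u[1],u[0])))
e=get_image("side")
f=np.array([(250,435),(303,392),(395,402),(342,457)])/8-.44+[250,90]
F=plane(e,f,40);print("side face",F.round(1),F.mean(0).round(1))
rel([560,-215,215],dirR(3.5,0))
E
```

```text
[[ 576.5 -184.3   40. ]
 [ 579.4 -232.9   40. ]
 [ 544.2 -235.6   40. ]
 [ 539.8 -184.7   40. ]] [ 560.  -209.4   40. ] [np.float64(36.7), np.float64(48.7), np.float64(35.3), np.float64(51.0)]
94.17516892771607
[[ 565.5 -197.8   62. ]
 [ 567.4 -221.9   62. ]
 [ 555.3 -221.8   62. ]
 [ 552.2 -196.5   62. ]] [ 560.1 -209.5   62. ]
95.72117735007166
side face [[ 577.1 -184.    40. ]
 [ 577.9 -225.9   40. ]
 [ 544.8 -236.3   40. ]
 [ 540.2 -185.8   40. ]] [ 560. -208.   40.]
shift cm [ 0.62 -0.04  0.94] rot [ 0.002 -1.22   0.002]
```

Call:
arm_command:
  plan:
    - {"rx":0,"ry":-0.12,"rz":0,"x":0.6,"y":0,"z":1.2,"jaw":5}
    - {"rx":0,"ry":-0.24,"rz":0,"x":0.6,"y":0,"z":1.2,"jaw":5}
    - {"rx":0,"ry":-0.36,"rz":0,"x":0.6,"y":0,"z":1.2,"jaw":5}
    - {"rx":0,"ry":-0.48,"rz":0,"x":0.6,"y":0,"z":1.2,"jaw":5}
    - {"rx":0,"ry":-0.6,"rz":0,"x":0.6,"y":0,"z":1.2,"jaw":4}
    - {"rx":0,"ry":-0.72,"rz":0,"x":0.6,"y":0,"z":1.2,"jaw":4}
    - {"rx":0,"ry":-0.84,"rz":0,"x":0.6,"y":0,"z":1.2,"jaw":4}
    - {"rx":0,"ry":-0.96,"rz":0,"x":0.6,"y":0,"z":1.2,"jaw":4}
    - {"rx":0,"ry":-1.08,"rz":0,"x":0.6,"y":0,"z":1.2,"jaw":4}
    - {"rx":0,"ry":-1.22,"rz":0,"x":0.6,"y":0,"z":1.2,"jaw":4}

```text
clock: 10.78
eef_pos: [560.4, -214.4, 214.0]
tool_rot: [3.138, -0.009, 1.63]
force: [-0.3, 0.7, -1.0]
width: 40.2
```

```bash
python3 - <<'E'
from h import *
s,R,p=tool(); print(s["clock"],p.round(1),s["force"],s["width"],s["qpos"].round(2))
rel([560,-209.5,110],dirR(3.5,0))
E
```

```text
10.7833 [ 560.4 -214.4  214. ] [-0.27255203  0.71156571 -0.97003519] 40.23425751886563 [ 0.55  0.6  -0.36  1.67  0.24  0.92  0.16]
shift cm [ 0.4  -0.05 10.4 ] rot [ 0.003 -0.009 -0.001]
```

Call:
arm_command:
  plan:
    - {"rx":0,"ry":-0.009,"rz":0,"x":0.4,"y":-0.05,"z":3,"jaw":4}
    - {"rx":0,"ry":-0.009,"rz":0,"x":0.4,"y":-0.05,"z":6,"jaw":4}
    - {"rx":0,"ry":-0.009,"rz":0,"x":0.4,"y":-0.05,"z":9,"jaw":4}
    - {"rx":0,"ry":-0.009,"rz":0,"x":0.4,"y":-0.05,"z":10.4,"jaw":4}
    - {"rx":0,"ry":-0.009,"rz":0,"x":0.4,"y":-0.05,"z":10.4,"jaw":4}

```text
clock: 11.2
eef_pos: [556.8, -209.3, 105.3]
tool_rot: [-3.136, -0.003, 1.63]
force: [0.3, -0.7, 0.2]
width: 40.0
```

```bash
python3 - <<'E'
from h import *
s,R,p=tool(); print(s["clock"],p.round(1),s["force"],s["width"],s["qpos"].round(2))
rel([560,-209.5,44],dirR(3.5,0))
d=get_image("wrist"); cv2.imwrite("pics/w12.png",d["frame"][:,:,::-1])
print(proj(d,[[560,-209.5,62]]))
E
```

```text
11.2 [ 556.8 -209.3  105.3] [ 0.29593271 -0.72996985  0.21197303] 39.993548684203326 [ 0.5   0.73 -0.3   1.77  0.32  0.69  0.08]
shift cm [-0.05  0.35  6.13] rot [-0.005 -0.003 -0.002]
[[262.076407   224.62414769]]
```

View pics/w12.png

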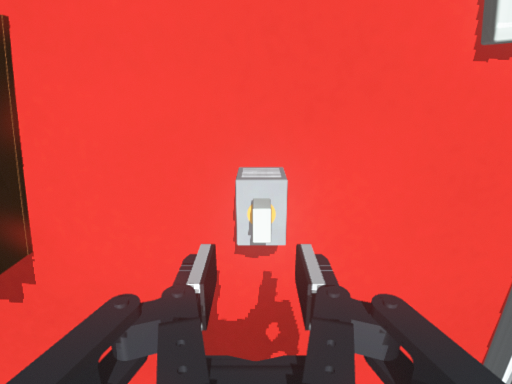

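The key's end is at (262,225), exactly where projected, and the finger gap is centred near 256. Descending.

Call:
arm_command:
  plan:
    - {"rx":-0.005,"ry":0,"rz":0,"x":0,"y":0.35,"z":1,"jaw":4}
    - {"rx":-0.005,"ry":0,"rz":0,"x":0,"y":0.35,"z":2.5,"jaw":4}
    - {"rx":-0.005,"ry":0,"rz":0,"x":0,"y":0.35,"z":4,"jaw":4}
    - {"rx":-0.005,"ry":0,"rz":0,"x":0,"y":0.35,"z":5,"jaw":4}
    - {"rx":-0.005,"ry":0,"rz":0,"x":0,"y":0.35,"z":5.8,"jaw":4}
    - {"rx":-0.005,"ry":0,"rz":0,"x":0,"y":0.35,"z":6.0,"jaw":4}
    - {"rx":-0.005,"ry":0,"rz":0,"x":0,"y":0.35,"z":6.0,"jaw":4}

```text
clock: 11.83
eef_pos: [561.7, -209.4, 47.1]
tool_rot: [3.139, -0.002, 1.63]
force: [0.1, 0.5, -0.7]
width: 39.7
```

```bash
python3 - <<'E'
from h import *
s,R,p=tool(); print(s["clock"],p.round(1),s["force"],s["width"],s["qpos"].round(2))
rel([560,-209.5,44],dirR(3.5,0))
E
```

```text
11.8333 [ 561.7 -209.4   47.1] [ 0.08293463  0.48338095 -0.6803503 ] 39.74509464027579 [ 0.48  0.81 -0.27  1.79  0.35  0.58  0.05]
shift cm [ 0.   -0.17  0.31] rot [ 0.003 -0.002 -0.002]
```

Call:
arm_command:
  plan:
    - {"rx":0,"ry":0,"rz":0,"x":0,"y":-0.17,"z":0.3,"jaw":3}
    - {"rx":0,"ry":0,"rz":0,"x":0,"y":-0.17,"z":0.3,"jaw":2}
    - {"rx":0,"ry":0,"rz":0,"x":0,"y":-0.17,"z":0.3,"jaw":1.4}
    - {"rx":0,"ry":0,"rz":0,"x":0,"y":-0.17,"z":0.3,"jaw":0.8}
    - {"rx":0,"ry":0,"rz":0,"x":0,"y":-0.17,"z":0.3,"jaw":0.8}
    - {"rx":0,"ry":0,"rz":0,"x":0,"y":-0.17,"z":0.3,"jaw":0.8}
    - {"rx":0,"ry":0,"rz":0,"x":0,"y":-0.17,"z":0.3,"jaw":0.8}

```text
clock: 12.42
eef_pos: [560.6, -209.7, 44.8]
tool_rot: [3.138, -0.001, 1.63]
force: [-0.4, 0.5, 4.2]
width: 10.5
```

```bash
python3 - <<'E'
from h import *
s,R,p=tool(); print(s["clock"],p.round(1),s["tool_rot"],s["force"],s["width"],s["qpos"].round(2))
d=get_image("wrist"); cv2.imwrite("pics/w13.png",d["frame"][:,:,::-1])
E
```

```text
12.4167 [ 560.6 -209.7   44.8] [ 3.13770470e+00 -1.16985852e-03  1.62979023e+00] [-0.39147303  0.51387668  4.15237713] 10.548294523112423 [ 0.48  0.82 -0.26  1.8   0.36  0.57  0.05]
```

View pics/w13.png

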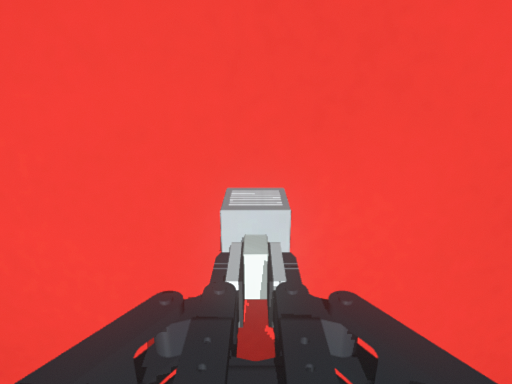

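Key gripped (10.5 mm), TCP 44.8 mm above the foot. Now lift and carry it over to the bay.

Call:
arm_command:
  plan:
    - {"rx":0,"ry":0,"rz":0,"x":0,"y":0,"z":-1.5,"jaw":0.8}
    - {"rx":0,"ry":0,"rz":0,"x":0,"y":0,"z":-4,"jaw":0.8}
    - {"rx":0,"ry":0,"rz":0,"x":0,"y":0,"z":-7,"jaw":0.8}
    - {"rx":0,"ry":0,"rz":0,"x":0,"y":0,"z":-10,"jaw":0.8}
    - {"rx":0,"ry":0,"rz":0,"x":0,"y":0,"z":-13,"jaw":0.8}
    - {"rx":0,"ry":0,"rz":0,"x":0,"y":0,"z":-15,"jaw":0.8}
    - {"rx":0,"ry":0,"rz":0,"x":2,"y":0,"z":-15,"jaw":0.8}

```text
clock: 13.05
eef_pos: [561.0, -195.6, 198.7]
tool_rot: [3.131, 0.005, 1.623]
force: [1.0, -0.8, -2.5]
width: 10.8
```

```bash
python3 - <<'E'
from h import *
s,R,p=tool(); print(s["clock"],p.round(1),s["force"],s["width"],s["qpos"].round(2))
rel([478,171,195],dirR(3.4,0))
E
```

```text
13.05 [ 561.  -195.6  198.7] [ 1.01349695 -0.83027094 -2.50486282] 10.835913542198275 [ 0.51  0.6  -0.35  1.72  0.26  0.86  0.1 ]
shift cm [37.04 -6.36  0.11] rot [ 0.011  0.005 -0.007]
```

Call:
arm_command:
  plan:
    - {"rx":0.01,"ry":0.005,"rz":-0.007,"x":2,"y":-0.3,"z":0,"jaw":0.8}
    - {"rx":0.01,"ry":0.005,"rz":-0.007,"x":5,"y":-0.8,"z":0,"jaw":0.8}
    - {"rx":0.01,"ry":0.005,"rz":-0.007,"x":8.5,"y":-1.4,"z":0,"jaw":0.8}
    - {"rx":0.01,"ry":0.005,"rz":-0.007,"x":12,"y":-2,"z":0,"jaw":0.8}
    - {"rx":0.01,"ry":0.005,"rz":-0.007,"x":15.5,"y":-2.6,"z":0,"jaw":0.8}
    - {"rx":0.01,"ry":0.005,"rz":-0.007,"x":19,"y":-3.2,"z":0,"jaw":0.8}
    - {"rx":0.01,"ry":0.005,"rz":-0.007,"x":22.5,"y":-3.8,"z":0,"jaw":0.8}
    - {"rx":0.01,"ry":0.005,"rz":-0.007,"x":26,"y":-4.4,"z":0,"jaw":0.8}
    - {"rx":0.01,"ry":0.005,"rz":-0.007,"x":29,"y":-5,"z":0,"jaw":0.8}
    - {"rx":0.01,"ry":0.005,"rz":-0.007,"x":31,"y":-5.4,"z":0,"jaw":0.8}

```text
clock: 13.88
eef_pos: [488.1, 115.6, 195.8]
tool_rot: [-3.14, -0.001, 1.636]
force: [0.3, 0.5, -2.1]
width: 10.4
```

```bash
python3 - <<'E'
from h import *
s,R,p=tool(); print(s["clock"],p.round(1),s["force"],s["width"],s["qpos"].round(2))
rel([478,171,150],dirR(3.4,0))
E
```

```text
13.8833 [488.1 115.6 195.8] [ 0.32441165  0.49078035 -2.0883146 ] 10.376059318168688 [-0.03  0.49 -0.36  1.96  0.25  0.74 -0.48]
shift cm [ 5.59 -0.64  4.59] rot [-0.002 -0.001  0.006]
```

Call:
arm_command:
  plan:
    - {"rx":0,"ry":0,"rz":0.006,"x":2,"y":-0.6,"z":0,"jaw":0.8}
    - {"rx":0,"ry":0,"rz":0.006,"x":4,"y":-0.6,"z":1.5,"jaw":0.8}
    - {"rx":0,"ry":0,"rz":0.006,"x":5.6,"y":-0.6,"z":3,"jaw":0.8}
    - {"rx":0,"ry":0,"rz":0.006,"x":5.6,"y":-0.6,"z":4.5,"jaw":0.8}
    - {"rx":0,"ry":0,"rz":0.006,"x":5.6,"y":-0.6,"z":4.5,"jaw":0.8}
    - {"rx":0,"ry":0,"rz":0.006,"x":5.6,"y":-0.6,"z":4.5,"jaw":0.8}

```text
clock: 14.38
eef_pos: [476.6, 170.8, 149.7]
tool_rot: [-3.135, 0.0, 1.631]
force: [0.5, 0.1, -2.4]
width: 10.5
```

```bash
python3 - <<'E'
from h import *
s,R,p=tool(); print(s["clock"],p.round(1),s["tool_rot"],s["force"],s["width"],s["qpos"].round(2))
rel([478,171,150],dirR(3.4,0))
for n in("side","top","wrist"):
    d=get_image(n); cv2.imwrite(f"pics/{n}14.png",d["frame"][:,:,::-1])
    if n=="side":crop(d,180,110,310,210,6,"s14.png")
    if n=="top":crop(d,150,140,290,245,5.5,"t14.png")
E
```

```text
14.3833 [476.6 170.8 149.7] [-3.13549047e+00  2.02219256e-04  1.63105659e+00] [ 0.47979512  0.06222724 -2.41973955] 10.54554074301679 [-0.17  0.56 -0.33  1.98  0.29  0.64 -0.63]
shift cm [ 0.01  0.14 -0.03] rot [-0.006  0.     0.001]
```

View pics/s14.png

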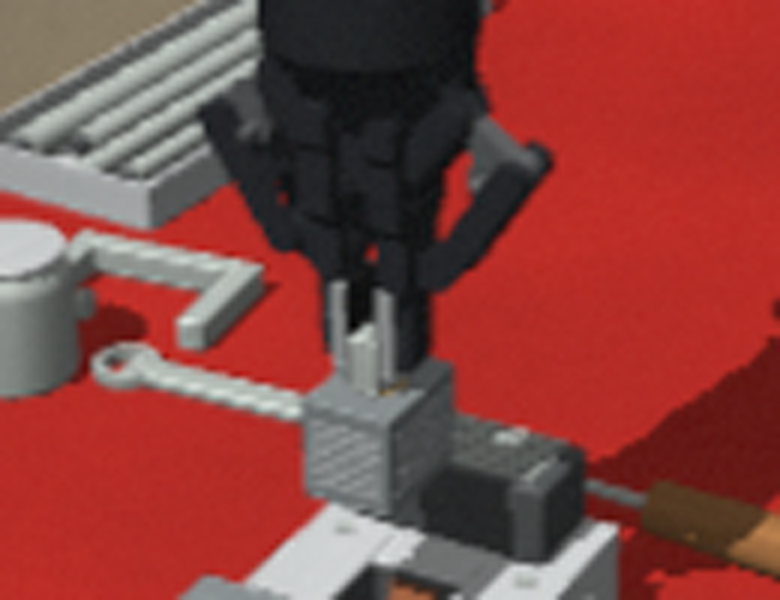

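View pics/t14.png

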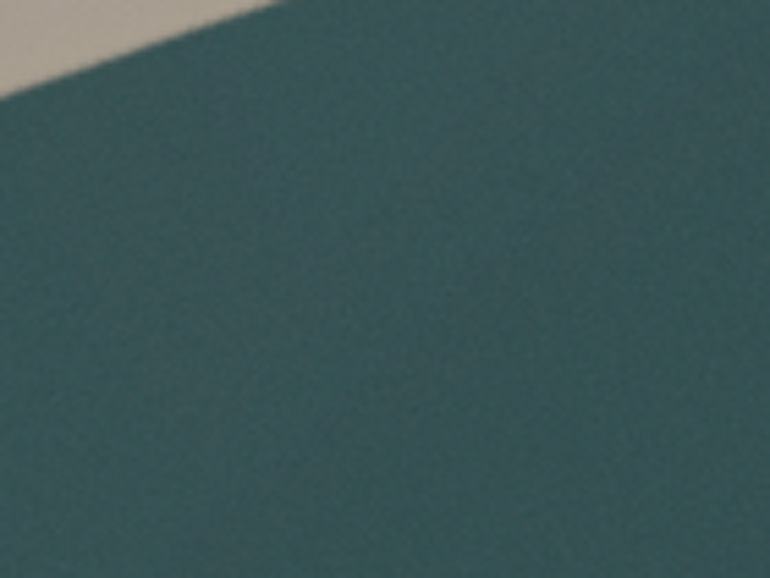

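View pics/wrist14.png

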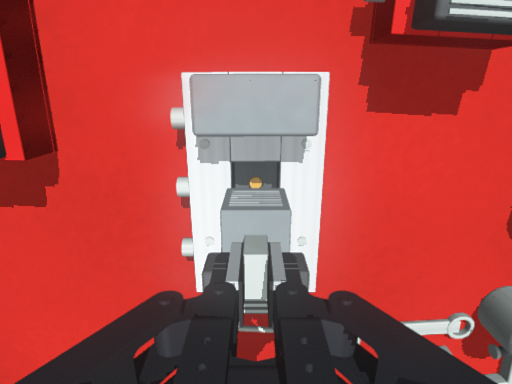

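The wrist view shows the bay (edges near x=231 and 281, plunger at (256,183)) behind the held capacitor. I crop it to measure the sideways offset, and check bay y from the side view.

```bash
python3 - <<'E'
from h import *
d=get_image("wrist"); crop(d,180,130,330,250,5.2,"w15.png")
g=cv2.cvtColor(d["frame"],cv2.COLOR_RGB2GRAY).astype(int)
for r in (166,172,178,196,204,214,222,230): print(r,g[r,216:300].tolist())
E
```

```text
166 [247, 247, 246, 246, 245, 244, 243, 242, 241, 242, 243, 244, 245, 225, 117, 66, 62, 65, 75, 83, 85, 84, 85, 85, 84, 84, 86, 84, 84, 83, 84, 82, 83, 84, 83, 83, 83, 83, 82, 82, 82, 83, 83, 82, 81, 81, 81, 83, 83, 82, 82, 85, 84, 84, 83, 84, 83, 81, 83, 81, 70, 61, 73, 129, 221, 246, 244, 244, 245, 245, 246, 246, 246, 246, 245, 244, 242, 240, 241, 241, 243, 243, 245, 245]
172 [247, 247, 246, 246, 245, 245, 244, 242, 241, 242, 243, 245, 246, 233, 120, 67, 65, 66, 76, 87, 86, 87, 86, 87, 85, 86, 86, 85, 85, 84, 85, 82, 83, 85, 84, 83, 82, 82, 82, 82, 81, 83, 82, 84, 83, 83, 82, 83, 84, 84, 83, 85, 84, 85, 85, 84, 82, 83, 84, 81, 67, 64, 71, 129, 229, 247, 243, 244, 244, 245, 245, 246, 246, 246, 245, 244, 242, 240, 241, 242, 243, 244, 244, 244]
178 [246, 247, 246, 246, 245, 245, 244, 243, 241, 242, 243, 245, 245, 240, 147, 79, 67, 68, 72, 88, 87, 88, 88, 87, 88, 85, 86, 86, 86, 86, 85, 84, 85, 83, 84, 101, 116, 119, 122, 126, 124, 119, 113, 91, 81, 81, 84, 84, 82, 83, 83, 85, 86, 85, 84, 84, 83, 82, 84, 82, 65, 65, 76, 141, 230, 244, 243, 244, 244, 245, 246, 246, 246, 245, 245, 244, 2
[... 1463 characters left out ...]
 179, 179, 178, 179, 178, 179, 178, 179, 177, 178, 178, 177, 178, 178, 177, 176, 177, 175, 177, 175, 175, 177, 174, 176, 175, 175, 176, 175, 175, 176, 176, 176, 175, 174, 174, 176, 175, 175, 174, 174, 175, 175, 176, 175, 171, 167, 213, 242, 242, 243, 244, 245, 245, 245, 243]
230 [246, 246, 248, 246, 215, 163, 178, 180, 180, 178, 179, 180, 180, 179, 180, 179, 178, 180, 179, 179, 179, 180, 181, 181, 180, 179, 180, 179, 179, 180, 179, 179, 179, 178, 180, 178, 176, 178, 176, 177, 176, 177, 176, 176, 175, 175, 175, 176, 175, 176, 174, 176, 176, 176, 175, 175, 174, 176, 175, 175, 176, 176, 175, 176, 178, 176, 176, 175, 176, 175, 177, 177, 175, 169, 186, 242, 242, 243, 244, 245, 246, 245, 244, 243]
```

View pics/w15.png

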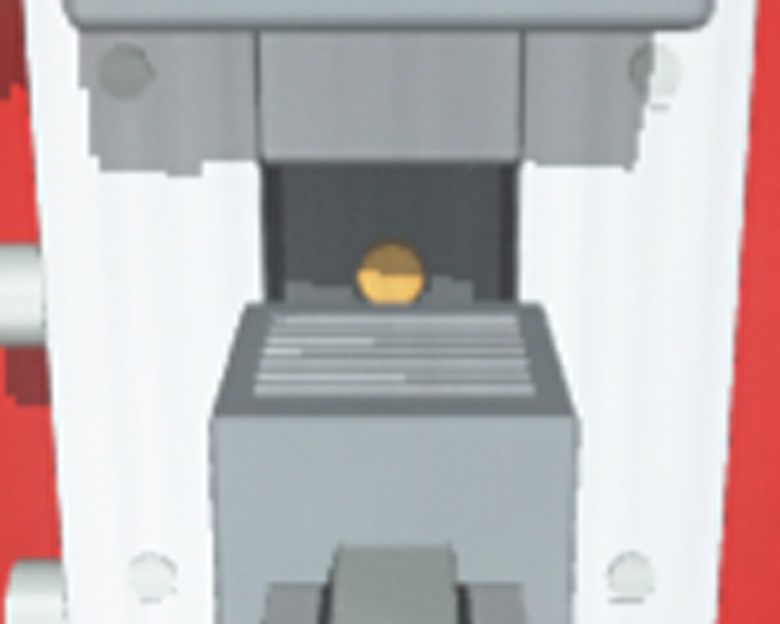

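```bash
python3 - <<'E'
from h import *
d=get_image("wrist"); s,R,p=tool(); print(p.round(1))
a=np.radians(3.4); ex=np.array([np.cos(a),np.sin(a),0]); ey=np.array([-np.sin(a),np.cos(a),0])
def tu(q): 
    q=q-np.array([478,171,0]); return np.c_[q@ex,q@ey].round(1)
z0=p[2]-44.8
print("bay mouth",tu(plane(d,[(230,172),(279.3,172),(229.9,164),(279.1,164),(255,160.8)],46)))
print("face",tu(plane(d,[(219.9,214),(290.9,214),(220.3,226),(290.4,226),(255.5,210)],z0+40)))
print("foot",tu(plane(d,[(227.5,188.5),(283.8,188.5),(255.5,188.3)],z0)))
print("chassis edges z46",tu(plane(d,[(180/5.2+180-29.8,172)],46)))
e=get_image("side"); crop(e,225,150,285,205,12,"s16.png")
E
```

```text
[478.9 170.6 151.6]
bay mouth [[-20.6  18.4]
 [ 19.4  18.3]
 [-20.5  25. ]
 [ 19.1  25. ]
 [ -0.3  27.6]]
face [[-17.9  21.7]
 [ 17.8  21.6]
 [-18.   15.1]
 [ 17.8  15. ]
 [ -0.   23.8]]
foot [[-17.4  22.9]
 [ 17.6  22.9]
 [  0.   23. ]]
chassis edges z46 [[-57.2  18.5]]
```

View pics/s16.png

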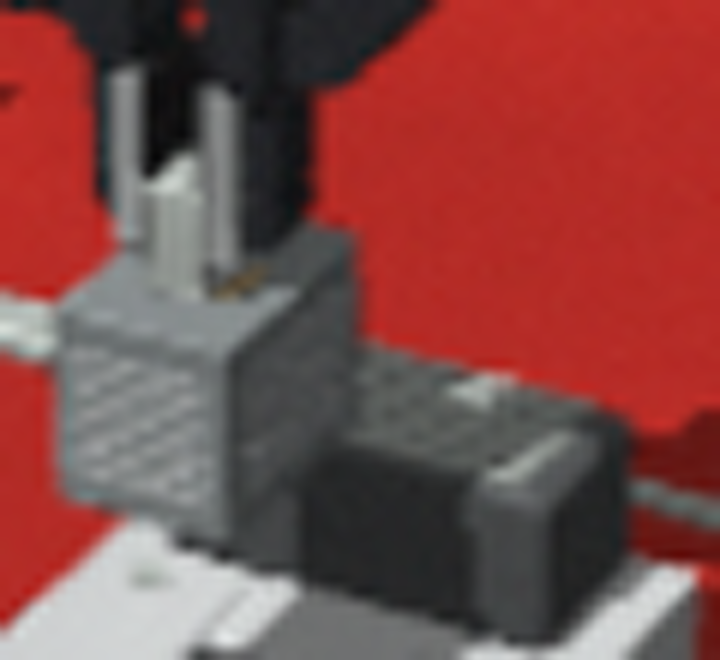

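```bash
python3 - <<'E'
from h import *
for i in range(5):
    s,R,p=tool(); print(s["clock"],p.round(2),s["tool_rot"].round(4),s["qpos"].round(4)[:3],s["force"].round(1)); get_image("wrist")
E
```

```text
14.6833 [478.88 170.7  151.55] [-3.1408e+00 -1.5000e-03  1.6286e+00] [-0.1715  0.5601 -0.3287] [-0.4 -0.2 -2.3]
14.7333 [478.82 170.75 151.49] [-3.1407e+00 -1.5000e-03  1.6287e+00] [-0.1716  0.5602 -0.3287] [-0.5 -0.8 -2.8]
14.7833 [478.71 170.8  151.38] [-3.1405e+00 -1.5000e-03  1.6289e+00] [-0.1718  0.5604 -0.3287] [ 0.2  0.4 -2. ]
14.8333 [478.64 170.83 151.27] [-3.1402e+00 -1.4000e-03  1.6290e+00] [-0.1719  0.5606 -0.3287] [ 0.2  0.  -3.1]
14.8833 [478.57 170.93 151.2 ] [-3.1401e+00 -1.4000e-03  1.6293e+00] [-0.1721  0.5607 -0.3287] [ 0.2  0.5 -2.9]
```

The arm is slowly settling, so the readings aren't just noise. Relative to the bay centre the capacitor needs about -0.6 mm along tuner x and +1.2 mm along tuner y, so the target TCP is about (478.1, 171.7).

```bash
python3 - <<'E'
from h import *
rel([478.1,171.7,103],dirR(3.4,0))
E
```

```text
shift cm [ 0.07 -0.03  4.81] rot [-0.002 -0.001 -0.001]
```

Call:
arm_command:
  plan:
    - {"rx":-0.002,"ry":0,"rz":0,"x":0.07,"y":-0.03,"z":0.8,"jaw":0.8}
    - {"rx":-0.002,"ry":0,"rz":0,"x":0.07,"y":-0.03,"z":1.8,"jaw":0.8}
    - {"rx":-0.002,"ry":0,"rz":0,"x":0.07,"y":-0.03,"z":2.8,"jaw":0.8}
    - {"rx":-0.002,"ry":0,"rz":0,"x":0.07,"y":-0.03,"z":3.6,"jaw":0.8}
    - {"rx":-0.002,"ry":0,"rz":0,"x":0.07,"y":-0.03,"z":4.3,"jaw":0.8}
    - {"rx":-0.002,"ry":0,"rz":0,"x":0.07,"y":-0.03,"z":4.8,"jaw":0.8}
    - {"rx":-0.002,"ry":0,"rz":0,"x":0.07,"y":-0.03,"z":4.8,"jaw":0.8}
    - {"rx":-0.002,"ry":0,"rz":0,"x":0.07,"y":-0.03,"z":4.8,"jaw":0.8}
    - {"rx":-0.002,"ry":0,"rz":0,"x":0.07,"y":-0.03,"z":4.8,"jaw":0.8}
    - {"rx":-0.002,"ry":0,"rz":0,"x":0.07,"y":-0.03,"z":4.8,"jaw":0.8}

```text
clock: 15.77
eef_pos: [478.4, 171.9, 103.5]
tool_rot: [3.14, -0.002, 1.629]
force: [0.1, 0.3, -2.0]
width: 10.7
```

```bash
python3 - <<'E'
from h import *
s,R,p=tool(); print(s["clock"],p.round(2),s["tool_rot"].round(4),s["force"].round(1),s["width"])
d=get_image("wrist"); crop(d,180,110,330,250,5,"w17.png")
rel([478.1,171.7,95],dirR(3.4,0))
E
```

```text
15.7667 [478.44 171.88 103.48] [ 3.1404e+00 -1.7000e-03  1.6293e+00] [ 0.1  0.3 -2. ] 10.661160819710577
shift cm [-0.01 -0.03  0.85] rot [ 0.001 -0.002 -0.001]
```

View pics/w17.png

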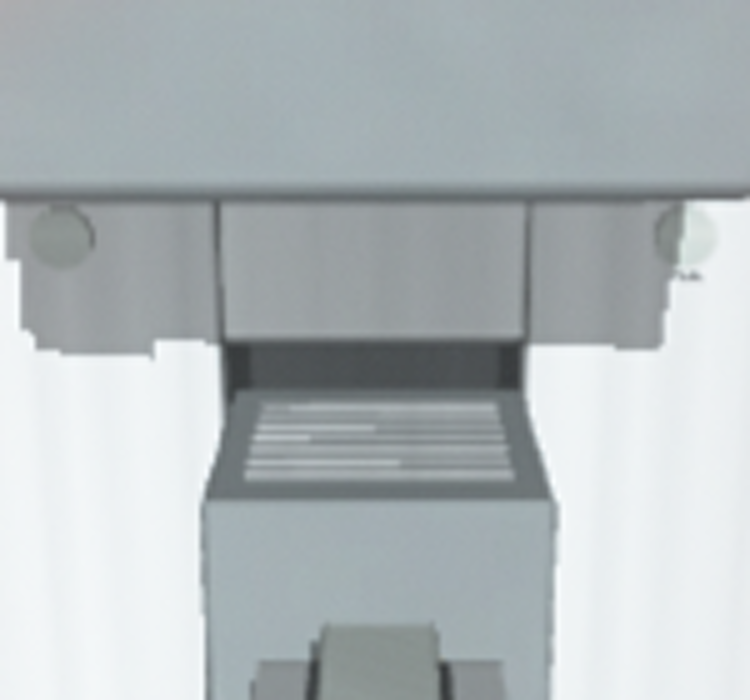

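```bash
python3 - <<'E'
from h import *
d=get_image("wrist"); s,R,p=tool(); print(p.round(1))
a=np.radians(3.4); ex=np.array([np.cos(a),np.sin(a),0]); ey=np.array([-np.sin(a),np.cos(a),0])
def tu(q): 
    q=q-np.array([478,171,0]); return np.c_[q@ex,q@ey].round(1)
z0=p[2]-44.8
g=cv2.cvtColor(d["frame"],cv2.COLOR_RGB2GRAY).astype(int)
for r in (182,184,186,191,195,212,216): 
    gr=np.gradient(cv2.GaussianBlur(g[r:r+1].astype(np.float32),(3,1),0)[0]); print(r,[ (i,int(gr[i])) for i in range(215,300) if abs(gr[i])>25])
print("bay",tu(plane(d,[(224/5+180,185),(524/5+180,185),(255,178.4)],46)))
print("face",tu(plane(d,[(207/5+180,209.5),(553/5+180,209.5)],z0+40)))
print("foot",tu(plane(d,[(235/5+180,188.4),(526/5+180,188.4)],z0)))
E
```

```text
[478.4 171.8 103.5]
182 [(223, -48), (224, -56), (225, -35), (283, 28), (284, 50), (285, 51), (286, 29)]
184 [(223, -44), (224, -56), (225, -39), (283, 29), (284, 53), (285, 51), (286, 27)]
186 [(223, -42), (224, -57), (225, -41), (283, 32), (284, 55), (285, 51)]
191 [(223, -32), (224, -47), (225, -32), (284, 30), (285, 46), (286, 32)]
195 [(223, -32), (224, -47), (225, -30), (285, 33), (286, 45), (287, 29)]
212 [(219, -30), (220, -25), (291, 31), (292, 25)]
216 [(219, -29), (220, -26), (291, 31)]
bay [[-20.5  22.7]
 [ 19.2  22.6]
 [ -0.5  27.2]]
face [[-17.4  25.3]
 [ 17.2  25.2]]
foot [[-18.   24.2]
 [ 18.3  24.1]]
```

In-camera offsets are now -0.6 mm in tuner x and about 0 in tuner y. I enter the mouth with that correction.

Call:
arm_command:
  plan:
    - {"rx":0,"ry":-0.002,"rz":0,"x":0,"y":-0.07,"z":0.4,"jaw":0.8}
    - {"rx":0,"ry":-0.002,"rz":0,"x":0,"y":-0.07,"z":0.8,"jaw":0.8}
    - {"rx":0,"ry":-0.002,"rz":0,"x":0,"y":-0.07,"z":1.1,"jaw":0.8}
    - {"rx":0,"ry":-0.002,"rz":0,"x":0,"y":-0.07,"z":1.4,"jaw":0.8}
    - {"rx":0,"ry":-0.002,"rz":0,"x":0,"y":-0.07,"z":1.7,"jaw":0.8}
    - {"rx":0,"ry":-0.002,"rz":0,"x":0,"y":-0.07,"z":1.9,"jaw":0.8}
    - {"rx":0,"ry":-0.002,"rz":0,"x":0,"y":-0.07,"z":1.9,"jaw":0.8}

```text
clock: 16.45
eef_pos: [477.4, 171.7, 84.0]
tool_rot: [3.141, 0.001, 1.629]
force: [-0.2, -0.2, -2.3]
width: 10.4
```

```bash
python3 - <<'E'
from h import *
s,R,p=tool(); print(s["clock"],p.round(2),s["tool_rot"].round(4),s["force"].round(1),s["torque"].round(2),s["width"])
d=get_image("wrist"); crop(d,180,110,330,250,5,"w18.png")
d=get_image("side"); crop(d,195,150,285,220,8,"s18.png")
rel([477.8,171.7,80],dirR(3.4,0))
E
```

```text
16.45 [477.41 171.68  83.96] [3.1412e+00 7.0000e-04 1.6293e+00] [-0.2 -0.2 -2.3] [-0.01 -0.02  0.  ] 10.42710981086292
shift cm [-0.01  0.01  0.44] rot [ 0.001  0.    -0.001]
```

View pics/w18.png

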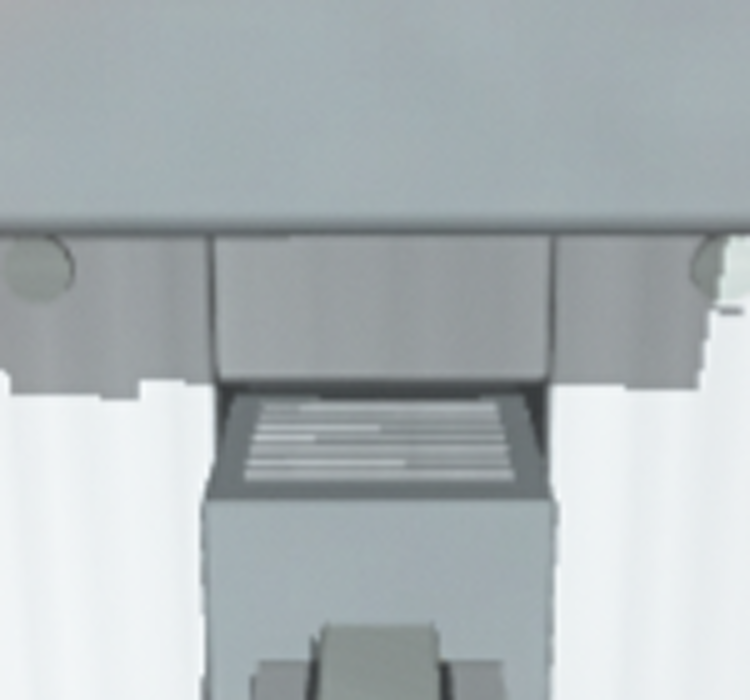

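View pics/s18.png

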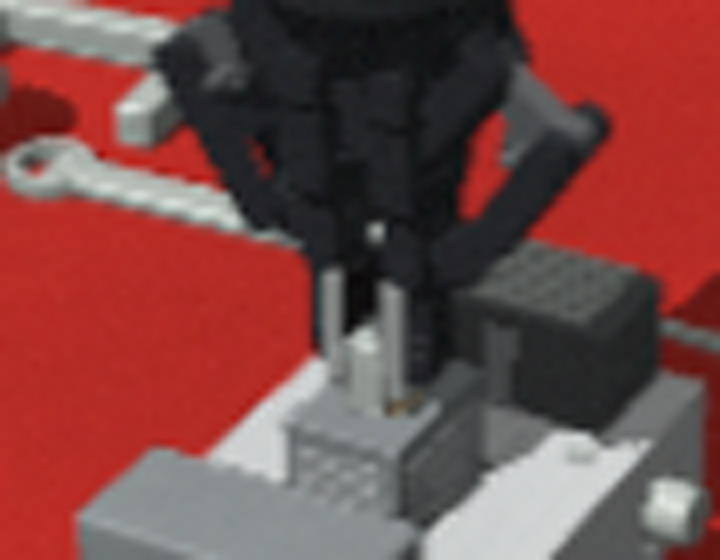

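The foot is inside the mouth with no side force. I push down in steps.

Call:
arm_command:
  plan:
    - {"rx":0,"ry":0,"rz":0,"x":0,"y":0.01,"z":0.3,"jaw":0.8}
    - {"rx":0,"ry":0,"rz":0,"x":0,"y":0.01,"z":0.6,"jaw":0.8}
    - {"rx":0,"ry":0,"rz":0,"x":0,"y":0.01,"z":0.9,"jaw":0.8}
    - {"rx":0,"ry":0,"rz":0,"x":0,"y":0.01,"z":1.2,"jaw":0.8}
    - {"rx":0,"ry":0,"rz":0,"x":0,"y":0.01,"z":1.5,"jaw":0.8}

```text
clock: 16.97
eef_pos: [478.2, 171.8, 69.6]
tool_rot: [3.14, 0.0, 1.629]
force: [-0.6, -0.8, 6.6]
width: 10.4
```

```bash
python3 - <<'E'
from h import *
s,R,p=tool(); print(s["clock"],p.round(2),s["tool_rot"].round(4),s["force"].round(1),s["torque"].round(2),s["width"])
E
```

```text
16.9667 [478.24 171.8   69.58] [3.1396e+00 4.0000e-04 1.6292e+00] [-0.6 -0.8  6.6] [-0.28  0.05 -0.03] 10.444778695233337
```

Call:
arm_command:
  plan:
    - {"rx":0,"ry":0,"rz":0,"x":0,"y":0,"z":0.4,"jaw":0.8}
    - {"rx":0,"ry":0,"rz":0,"x":0,"y":0,"z":0.8,"jaw":0.8}
    - {"rx":0,"ry":0,"rz":0,"x":0,"y":0,"z":1.2,"jaw":0.8}
    - {"rx":0,"ry":0,"rz":0,"x":0,"y":0,"z":1.5,"jaw":0.8}

```text
clock: 17.3
eef_pos: [478.6, 171.8, 54.3]
tool_rot: [3.139, 0.0, 1.629]
force: [0.7, -1.2, 4.0]
width: 10.2
```

```bash
python3 - <<'E'
from h import *
s,R,p=tool(); print(s["clock"],p.round(2),s["tool_rot"].round(4),s["force"].round(1),s["torque"].round(2),s["width"])
d=get_image("side"); crop(d,195,150,285,220,8,"s19.png")
E
```

```text
17.3 [478.6  171.77  54.31] [3.1391e+00 4.0000e-04 1.6291e+00] [ 0.7 -1.2  4. ] [-0.19 -0.1   0.03] 10.163661635938356
```

View pics/s19.png

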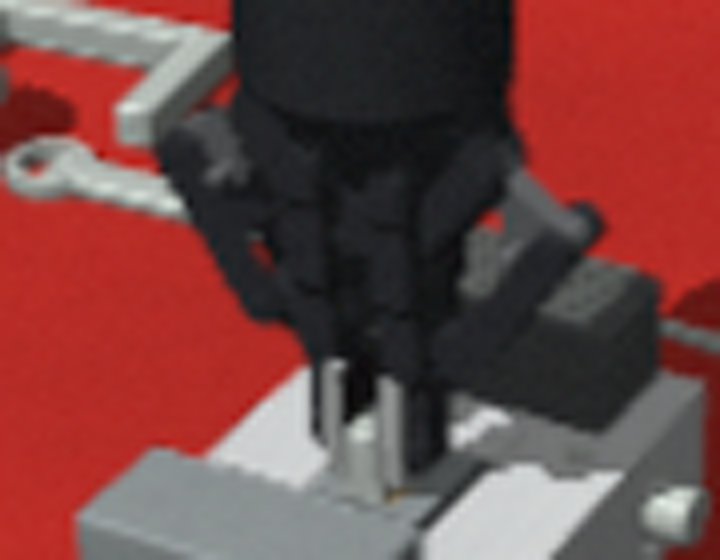

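Call:
arm_command:
  plan:
    - {"rx":0,"ry":0,"rz":0,"x":0,"y":0,"z":0.2,"jaw":0.8}
    - {"rx":0,"ry":0,"rz":0,"x":0,"y":0,"z":0.35,"jaw":0.8}
    - {"rx":0,"ry":0,"rz":0,"x":0,"y":0,"z":0.45,"jaw":0.8}

```text
clock: 17.6
eef_pos: [478.7, 171.7, 50.6]
tool_rot: [3.139, 0.001, 1.629]
force: [-4.5, -3.1, 32.1]
width: 10.6
```

```bash
python3 - <<'E'
from h import *
s,R,p=tool(); print(s["clock"],p.round(2),s["tool_rot"].round(4),s["force"].round(1),s["torque"].round(2),s["width"])
d=get_image("side"); crop(d,195,150,285,220,8,"s20.png")
d=get_image("wrist"); crop(d,180,150,330,280,5,"w20.png")
E
```

```text
17.6 [478.7  171.66  50.65] [3.1387e+00 1.1000e-03 1.6290e+00] [-4.5 -3.1 32.1] [-0.58  1.07  0.01] 10.568721948459258
```

View pics/w20.png

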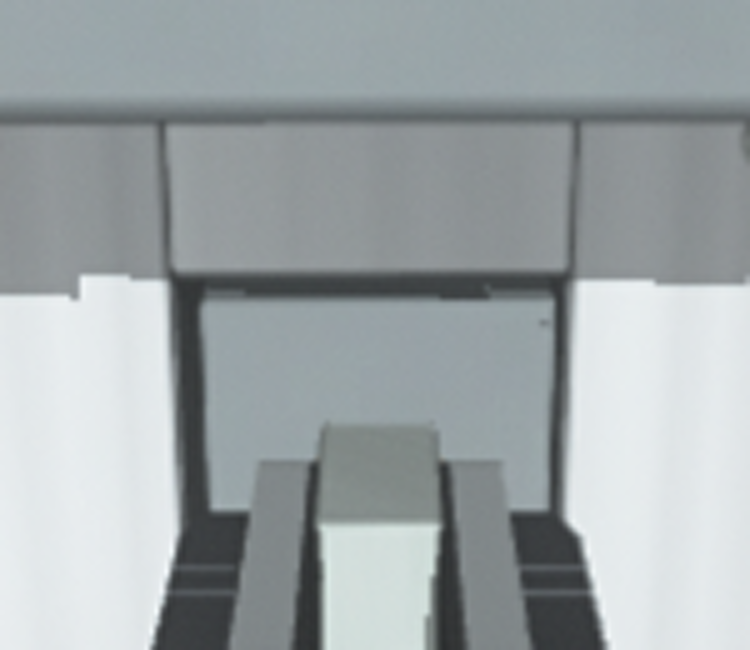

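Force jumped to 32 N at TCP z=50.6, the height expected with the foot on the bay floor, and the face looks level with the chassis. Releasing.

Call:
arm_command:
  plan:
    - {"rx":0,"ry":0,"rz":0,"x":0,"y":0,"z":0,"jaw":0.8}
    - {"rx":0,"ry":0,"rz":0,"x":0,"y":0,"z":0,"jaw":1.5}
    - {"rx":0,"ry":0,"rz":0,"x":0,"y":0,"z":0,"jaw":2.2}
    - {"rx":0,"ry":0,"rz":0,"x":0,"y":0,"z":0,"jaw":3}
    - {"rx":0,"ry":0,"rz":0,"x":0,"y":0,"z":0,"jaw":3}
    - {"rx":0,"ry":0,"rz":0,"x":0,"y":0,"z":-1,"jaw":3}
    - {"rx":0,"ry":0,"rz":0,"x":0,"y":0,"z":-3,"jaw":3}
    - {"rx":0,"ry":0,"rz":0,"x":0,"y":0,"z":-6,"jaw":3}
    - {"rx":0,"ry":0,"rz":0,"x":0,"y":0,"z":-9,"jaw":3}

```text
clock: 18.45
eef_pos: [477.5, 171.6, 141.7]
tool_rot: [3.141, 0.001, 1.629]
force: [1.0, -0.0, 0.5]
width: 30.2
```

```bash
python3 - <<'E'
from h import *
s,R,p=tool(); print(s["clock"],p.round(2),s["force"].round(1),s["width"])
d=get_image("wrist"); crop(d,180,110,330,250,5,"w21.png")
d=get_image("side"); crop(d,195,150,285,220,8,"s21.png")
E
```

```text
18.45 [477.54 171.59 141.69] [ 1.  -0.   0.5] 30.187283777789062
```

View pics/w21.png

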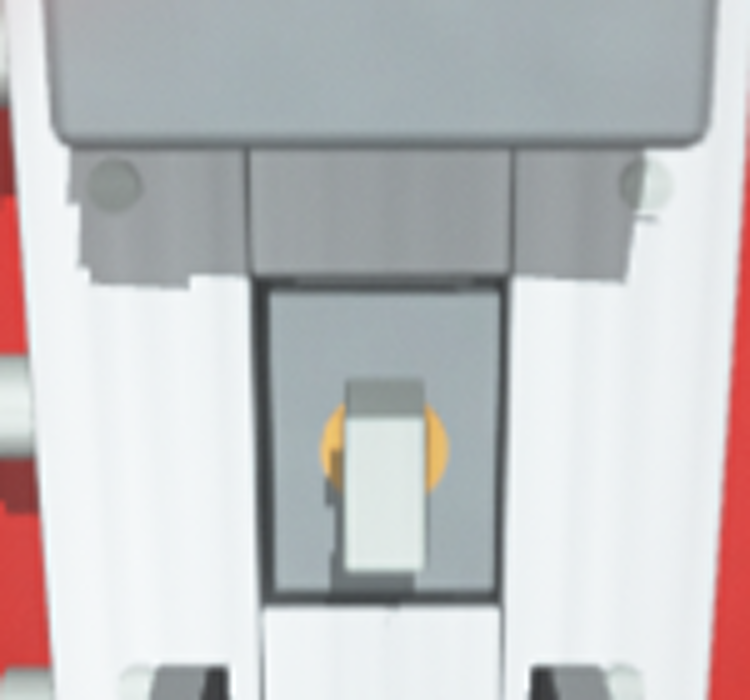

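View pics/s21.png

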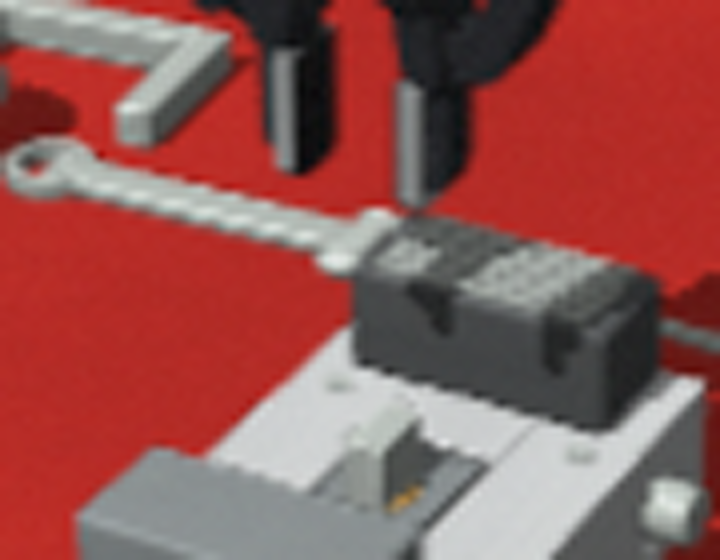

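The face sits inside the mouth with even dark gaps (crop x 258–270 and 497–505). I check the height properly: face size from the wrist view, then the key height from two views.

```bash
python3 - <<'E'
from h import *
d=get_image("wrist"); s,R,p=tool()
f=np.array([(268,291),(498,291),(497,592),(274,592)])/5-.4+[180,110]
for z in (46,50,54):
    P=plane(d,f,z); print(z,P.mean(0).round(1),[np.linalg.norm(P[i]-P[i-1]).round(1) for i in range(4)])
k=np.array([(346,417),(425,417),(425,571),(344,571)])/5-.4+[180,110]
for z in (68,72,76):
    P=plane(d,k,z); print(z,P.mean(0).round(1),[np.linalg.norm(P[i]-P[i-1]).round(1) for i in range(4)])
b=np.array([(250,280),(511,280),(500,606),(262,606)])/5-.4+[180,110]
P=plane(d,b,46); print("bay",P.mean(0).round(1),[np.linalg.norm(P[i]-P[i-1]).round(1) for i in range(4)])
rel([560,60,250],dirR(3.4,0))
E
```

```text
46 [482.5 171.3  46. ] [np.float64(51.5), np.float64(36.2), np.float64(51.6), np.float64(37.3)]
50 [482.3 172.7  50. ] [np.float64(50.6), np.float64(35.6), np.float64(50.8), np.float64(36.7)]
54 [482.2 174.   54. ] [np.float64(49.8), np.float64(35.0), np.float64(49.9), np.float64(36.1)]
68 [482.2 171.   68. ] [np.float64(24.5), np.float64(11.6), np.float64(24.5), np.float64(12.3)]
72 [482.1 172.5  72. ] [np.float64(24.0), np.float64(11.4), np.float64(24.1), np.float64(12.1)]
76 [481.9 174.   76. ] [np.float64(23.6), np.float64(11.2), np.float64(23.6), np.float64(11.8)]
bay [481.9 170.9  46. ] [np.float64(55.8), np.float64(41.0), np.float64(55.9), np.float64(40.0)]
shift cm [-11.68   7.42 -10.62] rot [ 0.008 -0.001 -0.001]
```

Call:
arm_command:
  plan:
    - {"rx":0,"ry":0,"rz":0,"x":0,"y":0,"z":-4,"jaw":3}
    - {"rx":0,"ry":0,"rz":0,"x":-2,"y":0,"z":-8,"jaw":3}
    - {"rx":0,"ry":0,"rz":0,"x":-6,"y":0,"z":-10,"jaw":3}
    - {"rx":0,"ry":0,"rz":0,"x":-10,"y":0,"z":-10,"jaw":3}
    - {"rx":0,"ry":0,"rz":0,"x":-14,"y":0,"z":-10,"jaw":3}
    - {"rx":0,"ry":0,"rz":0,"x":-18,"y":0,"z":-10,"jaw":3}
    - {"rx":0,"ry":0,"rz":0,"x":-22,"y":0,"z":-10,"jaw":3}
    - {"rx":0,"ry":0,"rz":0,"x":-25,"y":0,"z":-10,"jaw":3}
    - {"rx":0,"ry":0,"rz":0,"x":-27,"y":0,"z":-10,"jaw":3}
    - {"rx":0,"ry":0,"rz":0,"x":-27,"y":0,"z":-10,"jaw":3}

```text
clock: 19.43
eef_pos: [493.8, -103.2, 242.0]
tool_rot: [3.136, 0.002, 1.62]
force: [0.9, 0.5, -0.2]
width: 30.0
```

```bash
python3 - <<'E'
from h import *
s,R,p=tool(); print(s["clock"],p.round(2),s["force"].round(1),s["width"])
d=get_image("side"); crop(d,215,180,275,230,12,"s22.png"); print(-np.array(d["R"]).T@d["t"])
d=get_image("top"); cv2.imwrite("pics/top22.png",d["frame"][:,:,::-1]); crop(d,195,180,255,225,12,"t22.png")
E
```

```text
19.4333 [ 493.79 -103.2   242.02] [ 0.9  0.5 -0.2] 29.99924963892869
[ -9.37028781 903.16358846 646.01643893]
```

View pics/s22.png

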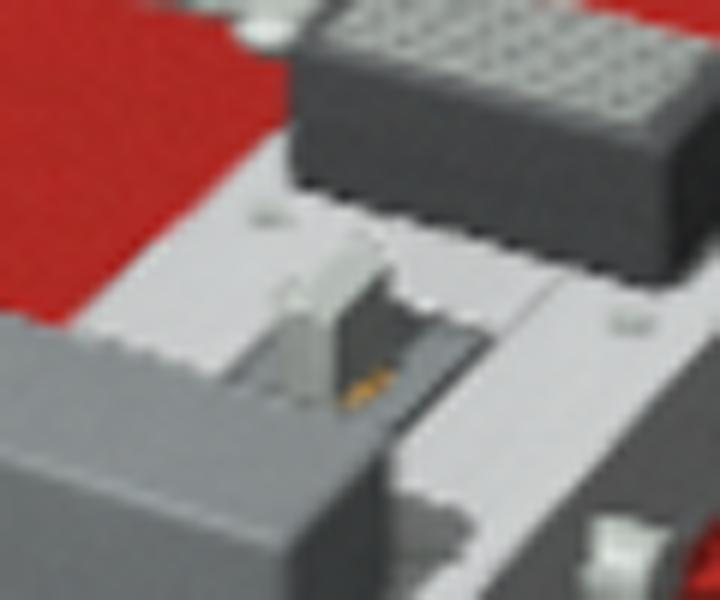

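View pics/t22.png

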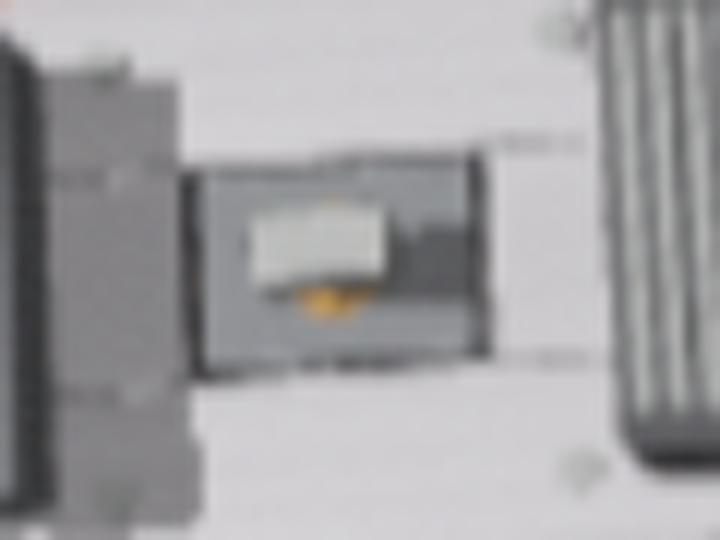

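View pics/top22.png

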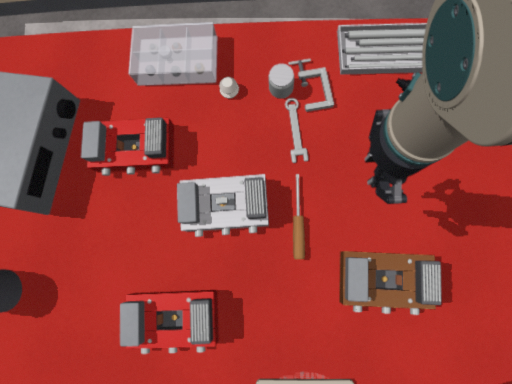

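```bash
python3 - <<'E'
from h import *
t=get_image("top");e=get_image("side")
T=lambda q:np.array(q,float)/12-.46+[195,180]
S=lambda q:np.array(q,float)/12-.46+[215,180]
tp=[(250,215),(385,206),(387,274),(255,289),(490,357)]
sp=[(285,297),(355,243),(387,262),(332,312),(492,337)]
# order top: +x+y, +x-y, -x-y, -x+y ; side: left=+x+y? 
A=T(tp);
names=["+x+y","+x-y","-x-y","-x+y","bay -x-y"]
B=S([(280,290),(355,243),(388,262),(332,312),(492,337)])
r=two(t,A,e,B)
for n,q in zip(names,r): print(n,q.round(1))
print(r[:4].mean(0).round(1))
# project expected seated/proud key end & face corners into the side view
a=np.radians(3.4); ex=np.array([np.cos(a),np.sin(a),0]); ey=np.array([-np.sin(a),np.cos(a),0])
for h in (0,6):
    c=np.array([478,171.3,68+h]); print(h,(proj(e,[c+sx*6*ex+sy*12*ey for sx,sy in((1,1),(1,-1),(-1,-1),(-1,1))])-[215,180]+.46)*12//1)
    print((proj(t,[c+sx*6*ex+sy*12*ey for sx,sy in((1,1),(1,-1),(-1,-1),(-1,1))])-[195,180]+.46)*12//1)
m=[np.array([478,171,46])+sx*20*ex+sy*28*ey for sx,sy in((1,1),(1,-1),(-1,-1),(-1,1))]
print("mouth side",(proj(e,m)-[215,180]+.46)*12//1); print("mouth top",(proj(t,m)-[195,180]+.46)*12//1)
E
```

```text
+x+y [483.4 182.5  70.4   0.7]
+x-y [484.  158.4  67.6   3.2]
-x-y [473.9 159.   66.6   0.9]
-x+y [471.2 182.   69.3   1.1]
bay -x-y [461.4 143.   45.    0. ]
[478.1 170.4  68.5   1.5]
0 [[275. 303.]
 [339. 241.]
 [395. 257.]
 [331. 320.]]
[[246. 219.]
 [381. 209.]
 [384. 276.]
 [249. 286.]]
6 [[274. 276.]
 [339. 214.]
 [395. 231.]
 [331. 293.]]
[[240. 213.]
 [376. 204.]
 [379. 271.]
 [243. 281.]]
mouth side [[170. 423.]
 [320. 278.]
 [502. 332.]
 [357. 482.]]
mouth top [[178. 169.]
 [483. 147.]
 [495. 365.]
 [187. 387.]]
```

Triangulated, the key's end is at z≈68.5 against 68.0 when seated, with an uncertainty of about 1.5 mm. To be sure, I'll touch and press the key's end once with closed fingers, which measures the height directly.

```bash
python3 - <<'E'
from h import *
rel([478.2,171.2,130],dirR(3.4,0))
E
```

```text
shift cm [26.72 -0.11 11.32] rot [ 0.007 -0.002  0.001]
```

Call:
arm_command:
  plan:
    - {"rx":0.007,"ry":0,"rz":0,"x":3,"y":-0.1,"z":0,"jaw":0}
    - {"rx":0.007,"ry":0,"rz":0,"x":6.5,"y":-0.1,"z":0,"jaw":0}
    - {"rx":0.007,"ry":0,"rz":0,"x":10,"y":-0.1,"z":0,"jaw":0}
    - {"rx":0.007,"ry":0,"rz":0,"x":13.5,"y":-0.1,"z":0,"jaw":0}
    - {"rx":0.007,"ry":0,"rz":0,"x":17,"y":-0.1,"z":0,"jaw":0}
    - {"rx":0.007,"ry":0,"rz":0,"x":20.5,"y":-0.1,"z":2,"jaw":0}
    - {"rx":0.007,"ry":0,"rz":0,"x":24,"y":-0.1,"z":4,"jaw":0}
    - {"rx":0.007,"ry":0,"rz":0,"x":26,"y":-0.1,"z":7,"jaw":0}
    - {"rx":0.007,"ry":0,"rz":0,"x":26.7,"y":-0.1,"z":9.5,"jaw":0}
    - {"rx":0.007,"ry":0,"rz":0,"x":26.7,"y":-0.1,"z":11.3,"jaw":0}

```text
clock: 20.47
eef_pos: [476.0, 175.9, 128.4]
tool_rot: [-3.14, -0.004, 1.639]
force: [0.7, -0.5, -0.3]
width: -0.1
```

Call:
arm_command:
  plan:
    - {"rx":0,"ry":0,"rz":0,"x":0,"y":0,"z":0,"jaw":0}
    - {"rx":0,"ry":0,"rz":0,"x":0,"y":0,"z":0,"jaw":0}
    - {"rx":0,"ry":0,"rz":0,"x":0,"y":0,"z":0,"jaw":0}

```text
clock: 20.72
eef_pos: [475.9, 177.1, 129.2]
tool_rot: [-3.141, -0.005, 1.641]
force: [0.8, 0.3, -0.2]
width: 0.1
```

```bash
python3 - <<'E'
from h import *
s,R,p=tool(); print(s["clock"],p.round(2),s["force"].round(1),s["width"])
rel([478.2,171.2,72],dirR(3.4,0))
E
```

```text
20.7167 [475.94 177.12 129.2 ] [ 0.8  0.3 -0.2] 0.07427480017291582
shift cm [-0.63  0.19  5.72] rot [-0.001 -0.005  0.01 ]
```

Call:
arm_command:
  plan:
    - {"rx":0,"ry":-0.005,"rz":0.01,"x":-0.6,"y":0.2,"z":1.5,"jaw":0}
    - {"rx":0,"ry":-0.005,"rz":0.01,"x":-0.6,"y":0.2,"z":3,"jaw":0}
    - {"rx":0,"ry":-0.005,"rz":0.01,"x":-0.6,"y":0.2,"z":4.2,"jaw":0}
    - {"rx":0,"ry":-0.005,"rz":0.01,"x":-0.6,"y":0.2,"z":5,"jaw":0}
    - {"rx":0,"ry":-0.005,"rz":0.01,"x":-0.6,"y":0.2,"z":5.3,"jaw":0}
    - {"rx":0,"ry":-0.005,"rz":0.01,"x":-0.6,"y":0.2,"z":5.4,"jaw":0}
    - {"rx":0,"ry":-0.005,"rz":0.01,"x":-0.6,"y":0.2,"z":5.4,"jaw":0}

```text
clock: 21.3
eef_pos: [478.8, 171.7, 75.9]
tool_rot: [3.141, -0.0, 1.63]
force: [0.5, -0.2, 1.4]
width: 0.0
```

```bash
python3 - <<'E'
from h import *
s,R,p=tool(); print(s["clock"],p.round(2),s["force"].round(1),s["width"])
rel([478.2,171.2,68],dirR(3.4,0))
d=get_image("side"); crop(d,205,150,285,215,9,"s23.png")
E
```

```text
21.3 [478.8  171.7   75.85] [ 0.5 -0.2  1.4] 0.02069661343551318
shift cm [-0.05 -0.06  0.79] rot [ 0. -0.  0.]
```

View pics/s23.png

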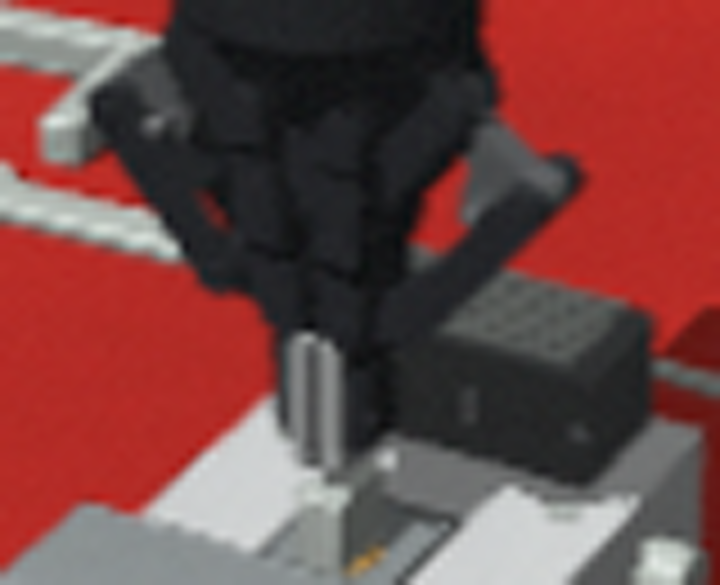

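The closed fingers hover just above the key's end with no contact at z=75.9. I step down in small rows.

Call:
arm_command:
  plan:
    - {"rx":0,"ry":0,"rz":0,"x":-0.05,"y":-0.05,"z":0.2,"jaw":0}
    - {"rx":0,"ry":0,"rz":0,"x":-0.05,"y":-0.05,"z":0.4,"jaw":0}
    - {"rx":0,"ry":0,"rz":0,"x":-0.05,"y":-0.05,"z":0.55,"jaw":0}
    - {"rx":0,"ry":0,"rz":0,"x":-0.05,"y":-0.05,"z":0.6,"jaw":0}

```text
clock: 21.68
eef_pos: [478.3, 171.2, 69.8]
tool_rot: [3.141, -0.0, 1.63]
force: [0.5, -0.1, -0.3]
width: 0.0
```

Call:
arm_command:
  plan:
    - {"rx":0,"ry":0,"rz":0,"x":0,"y":0,"z":0.1,"jaw":0}
    - {"rx":0,"ry":0,"rz":0,"x":0,"y":0,"z":0.15,"jaw":0}

```text
clock: 21.85
eef_pos: [478.4, 171.2, 68.3]
tool_rot: [3.141, -0.0, 1.63]
force: [0.8, -0.6, 4.7]
width: 0.2
```

Contact at z≈68.3 with 4.7 N, as expected when seated. One firmer press, then off.

Call:
arm_command:
  plan:
    - {"rx":0,"ry":0,"rz":0,"x":0,"y":0,"z":0.1,"jaw":0}
    - {"rx":0,"ry":0,"rz":0,"x":0,"y":0,"z":0.15,"jaw":0}

```text
clock: 22.02
eef_pos: [478.6, 171.1, 68.0]
tool_rot: [3.14, 0.001, 1.63]
force: [-4.3, -2.3, 19.7]
width: -0.1
```

At 19.7 N it stays at z=68.0, which is a hard stop. Retracting.

Call:
arm_command:
  plan:
    - {"rx":0,"ry":0,"rz":0,"x":0,"y":0,"z":-0.5,"jaw":0}
    - {"rx":0,"ry":0,"rz":0,"x":0,"y":0,"z":-2,"jaw":0}
    - {"rx":0,"ry":0,"rz":0,"x":0,"y":0,"z":-5,"jaw":0}
    - {"rx":0,"ry":0,"rz":0,"x":0,"y":0,"z":-8,"jaw":0}
    - {"rx":0,"ry":0,"rz":0,"x":0,"y":0,"z":-11,"jaw":0}
    - {"rx":0,"ry":0,"rz":0,"x":0,"y":0,"z":-14,"jaw":0}
    - {"rx":0,"ry":0,"rz":0,"x":0,"y":0,"z":-15,"jaw":0}
    - {"rx":0,"ry":0,"rz":0,"x":0,"y":0,"z":-15,"jaw":0}
    - {"rx":0,"ry":0,"rz":0,"x":0,"y":0,"z":-15,"jaw":0}

```text
clock: 22.77
eef_pos: [478.3, 170.8, 217.8]
tool_rot: [3.14, 0.001, 1.63]
force: [0.1, -0.5, -0.3]
width: -0.0
```

```bash
python3 - <<'E'
from h import *
s,R,p=tool(); print(s["clock"],p.round(2),s["force"].round(1),s["width"],np.abs(s["qd"]).max().round(3))
d=get_image("side"); crop(d,215,180,275,230,12,"s24.png"); cv2.imwrite("pics/side24.png",d["frame"][:,:,::-1])
d=get_image("wrist"); crop(d,170,110,340,260,4.5,"w24.png")
E
```

```text
22.7667 [478.29 170.83 217.77] [ 0.1 -0.5 -0.3] -0.03715291297690607 0.032
```

The picture limit is reached, so I compare the side crop numerically with the one from before the last press, and check that the arm is at rest, before handing in.

```bash
python3 - <<'E'
from h import *
a=cv2.imread("pics/s22.png",0).astype(np.float32);b=cv2.imread("pics/s24.png",0).astype(np.float32)
print(cv2.phaseCorrelate(a[200:420,220:500].copy(),b[200:420,220:500].copy()), np.abs(a-b)[200:420,220:500].mean())
for i in range(4): get_image("side")
s,R,p=tool(); print(s["clock"],p.round(1),s["force"].round(1),np.abs(s["qd"]).max().round(3))
print(ctrl.finish_job())
E
```

```text
((0.006386094166686007, 0.5114941166563085), 0.9841516593650536) 5.319984
23.0667 [477.7 170.9 216.8] [-0.2 -0.3 -0.2] 0.005
the job is handed in; nothing more can be done
None
```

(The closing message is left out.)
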